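# Post the routing templates through the slots of the return box

## Robot

A 6-joint arm with a two-finger parallel gripper is mounted at the origin on a cart in front of the work surface, level with it; the furniture and walls round the work are solid. World frame = base frame: x ahead of the robot, y to its left, z up, the work surface at z = 0. Lengths are in mm, angles in degrees, forces in N, time in s.
With the tool pointing down it reaches from about 300 to 850 mm from the base axis. Payload 4.2 kg.
Tool frame: the origin (TCP) lies midway between the tips of the shut fingers; the grasp point (between the pads) lies 19 mm behind it (env.tcp_to_grasp is the distance from the TCP to the grasp point, in mm); z points along the fingers, x is the direction in which the jaws open and shut, and the axes are right-handed (so a half turn about z gives the same grasp; the last joint's range is limited). The gripper opens to 91 mm and grips with 3 to 60 N. Pads are 32 mm wide; open, the fingers measure 118 mm over their backs; the gripper's body (76 mm by 178 mm) begins 60 mm behind the grasp point.
Start: joints at [74.427, 18.312, 89.639, -0, 72.044, -1.146], TCP at [143.261, 556.884, 213.976] pointing down, gripper open.
Joint ranges: [-177.97, 177.97], [-48.28, 115.42], [12.27, 149.76], [-77.06, 257.06], [2.81, 150.46], [-146.56, 146.56]. Speed limits (degrees/s): [147.25, 147.25, 180, 180, 180, 180].

## Interface

Orientations are given as [roll, pitch, yaw] about the fixed x, y, z axes, in that order (R = Rz(yaw) Ry(pitch) Rx(roll)).
In Python, from workcell import env gives the robot as it stands.
- The arm moves only by the tool drive_tool, never from a script. Its argument "motion" is a list of rows, each a list of 2 entries, a list of its own where there are three numbers: the shift along the world's x, y, z in m, then the turn, a rotation vector about the world's x, y, z in rad. In form: [[[dx, dy, dz], [wx, wy, wz]], ...]. A call has exactly 10 rows; each row shifts and turns the commanded pose from where the row before left it; what a row does not reach is not made up. A row lasts 1/12 s, in which the tool goes at most 41.7 mm and 7.16 degrees, less where a joint would pass 70% of its speed; a pose out of reach is approached as far as the arm can. A call is refused whole if a number of a shift passes 0.0417 or a number of a turn 0.125, either way. A call with a gripper value outside its range is refused whole. "claw" is the opening, from 0 (shut) to 1 (fully open), set as the call begins (left out, the last holds). The fingers move at their own pace and stop on an object; "force" is the grip in N (left out, the last holds). Time passes only in rows, so rows that do not move let the fingers close, or fill a call up. It gives the time, the measured TCP pose, the force and the opening at its end, in the units of the state.
- env.state(): the state, without advancing time (a new reading comes with each control period).
- env.grab_frame(name): name is "scene" or "side" or "wrist"; returns the picture (400x640x3 uint8, red, green, blue); there is no depth.
- env.camera_params(name): a dict with "fov_y" (degrees; the focal length in pixels is half the picture's height over the tangent of half this angle, whatever the lens; pixels are square), "cx", "cy" (the principal point, pixels), "pose" (4x4, takes a point from camera to world coordinates). Camera axes: x right, y down, z forward; pixel columns grow to the right and rows downward; lengths in mm; the calibration is good to about 2 mm. A picture is of the moment at which its call begins: read the wrist's pose just before it. camera_params takes no time and is no camera call; for the wrist camera it gives the pose at the moment of the call.
- env.job_done(): hands the job in, once; it reports no verdict.
The state is a dict: "time_s": time; "qpos": joint angles; "qvel": joint speeds; "effort": joint torques, N m; "ee_pos": TCP position; "ee_rot": TCP orientation; "force": force on the tool from outside, world axes, zero at the start; "torque": the same for the moment, N m; "gripper_width": finger opening in mm.
Only numpy, scipy, OpenCV 4.12 (cv2) and the standard library are available. Lean on these libraries where they do the work, as an engineer would, in place of code of your own. Each camera call takes 0.05 s, during which the arm holds its last target.

## Task

Two flat plywood routing templates, a wide one and a narrow one, stand in the dowel rack. Post each end-first through its own slot in the sloping lid of the return box, the wide one through the wide slot and the narrow one through the narrow slot, and push it right through past the stiff flap inside so that it drops to the bottom of the box. Leave the glue bottle, the oak offcut and the marker standing or lying where they are.

Things in the scene. Friction and masses are not known exactly. Their poses are not given: they have to be found in the camera images.
- wide_mid (a point): centre of the wide template: a flat pale wooden board 10 mm thick (its x), 100 mm wide (its y), 120 mm long (its z, up), on a short edge in the rack, 60 mm of it above this point and 60 below. It has a window 40 wide x 36 high, with 44 mm of solid board above it and 40 below; pinch it across its thickness near the top. About 80 g (56 to 112); both faces alike
- narrow_mid (a point): centre of the narrow template: a flat board of the same pale wood, 10 mm thick (its x), 70 mm wide (its y), 120 mm long (its z, up), no window but two flush steel drill bushes on its centre line; it stands on a short edge in the rack, 60 mm of it above this point and 60 below. About 70 g (49 to 98)
- return_box: return box, fixed, closed, plywood; 180 mm deep (x, away from the robot), 212 wide (y), 132 high in front, 216 behind. Origin: centre of the underside, z up. The lid rises towards +x at 25 deg to the level and has two slots side by side. Post square to the lid, along (0.423, 0, -0.906) of the box's axes, board width along its y, thickness along (0.906, 0, 0.423). Wall between compartments
- slot_wide (a point): centre of the mouth of the wide slot, on the outer face of its steel frame (2 mm proud of the lid, 10 mm broad): opening 105 mm (along the box's y) by 14 mm (up the slope), 5 and 4 mm larger than the wide template. It goes in square to the lid, over a ramp 70 mm long inside. Axes as the box's
- slot_narrow (a point): centre of the mouth of the narrow slot, 103 mm beside the wide one towards the box's -y, same kind: opening 75 by 14 mm, 5 and 4 mm larger than the narrow template. Axes as the box's
- rack: rack, fixed: wooden base 160 (its x) x 130 (y) x 8 mm, origin at the centre of its underside. Two bays at x = -40 and +40 mm, either template in either; a board stands on the base (foot at z = 8 mm), width along the rack's y, loosely between upright dowels 10 mm thick, 50 mm tall, at y = -25 and +25 mm, with a gap of 16 mm
- glue_mid (a point): centre of a glue bottle that stands between rack and box, 62 mm across and 175 mm tall (87 mm of it above this point); loose
- offcut_mid (a point): centre of an oak offcut, 32 x 90 x 32 mm, lying on the worktop (its y is the long axis, z up); loose
- pen_mid (a point): centre of a marker pen lying on the worktop, 128 mm long (its y), 18 mm thick; loose
- flap_wide (a joint): stiff flap inside the box, across the path 84 mm beyond the mouth of the wide slot; 0 = shut, about 1.3 rad = pushed aside; it stays where it is left. It stops a board that is only let go; pushing it aside takes 3 to 6 N and is done when the board's leading end is 110 mm in (10 mm of board still out): press the board flush with the mouth and it slides down by its own weight
- flap_narrow (a joint): the same flap for the narrow slot, rad

How it is judged:
By the outcome, as a careful person would: the job done as asked, in the order asked, and still so for the second after the job is handed in, with the robot touching nothing.
It also fails if it takes over 72 s, if anything falls off the work surface, if the arm or the gripper's body presses on something with over 40 N, if the wrist force passes 120 N, or if a joint passes its speed limit or range.

## Working session

There is one attempt and no reset: what is moved stays moved. The work goes in short steps, Python scripts to look and compute and a tool call to move; the robot and the scene stay as the last step left them, time stands still between calls to the robot, and variables do not carry over. Pictures are saved under pics/ and viewed, and the job is handed in when it is done.

Besides the shell and the picture viewer there is one more tool, called after "Emit:" as name([rows], argument=value, ...), one row to a line, values as JSON. drive_tool: Moves the arm, as the interface text tells. Its arguments: {"type":"object","properties":{"motion":{"type":"array","items":{"type":"array"}},"claw":{"type":"number"},"force":{"type":"number"}},"required":["motion"]}

```bash
mkdir -p pics; ls
python3 - <<'E'
from workcell import env
import cv2
print(env.state())
for n in ("scene","side","wrist"):
    p=env.camera_params(n); print(n,p)
    cv2.imwrite(f"pics/{n}0.png",env.grab_frame(n)[:,:,::-1])
E
```

```text
pics
{'time_s': 0.0, 'qpos': array([ 7.44284165e+01,  1.83530542e+01,  8.97088913e+01, -2.44683027e-03,
        7.20445350e+01, -1.14618982e+00]), 'qvel': array([-0.12882918, -0.06215613,  0.00045623, -0.00257381,  0.09930826,
        0.11658404]), 'effort': array([ 4.47019256e-04, -4.12472212e+01, -2.31968379e+01,  7.27907242e-02,
        4.57608956e-02, -1.33771709e-04]), 'ee_pos': array([143.11629631, 556.35720313, 213.08929463]), 'ee_rot': array([1.79999804e+02, 1.06505777e-01, 7.55753626e+01]), 'force': array([ 0.1901572 , -0.03424838,  0.45912674]), 'torque': array([ 0.04295017, -0.01500633,  0.03596514]), 'gripper_width': 90.78998826061016}
scene {'fov_y': 49.0992586706079, 'cx': 320.06675279342414, 'cy': 203.40957735372203, 'pose': array([[ 6.67168282e-01, -3.34078836e-01,  6.65791120e-01,
        -1.25937220e+02],
       [-7.44856836e-01, -2.88818347e-01,  6.01475067e-01,
        -5.46725058e+02],
       [-8.64740001e-03, -8.97204154e-01, -4.41531345e-01,
         5.77095884e+02],
       [ 0.00000000e+00,  0.00000000e+00,  0.00000000e+00,
         1.00000000e+00]])}
side {'f
[... 161 characters left out ...]
1e+02],
       [-3.86466946e-01, -5.96542341e-01,  7.03406380e-01,
        -6.34867261e+02],
       [ 1.23233395e-02, -7.65934621e-01, -6.42800351e-01,
         7.66019948e+02],
       [ 0.00000000e+00,  0.00000000e+00,  0.00000000e+00,
         1.00000000e+00]])}
wrist {'fov_y': 65.86967897629373, 'cx': 319.3263585610625, 'cy': 202.67859542052076, 'pose': array([[ 2.49396944e-01,  9.36601064e-01,  2.46129257e-01,
         7.31409580e+01],
       [ 9.68400545e-01, -2.40880442e-01, -6.46296956e-02,
         5.73812761e+02],
       [-1.24451761e-03,  2.54470155e-01, -9.67079827e-01,
         3.82518460e+02],
       [ 0.00000000e+00,  0.00000000e+00,  0.00000000e+00,
         1.00000000e+00]])}
```

View pics/scene0.png

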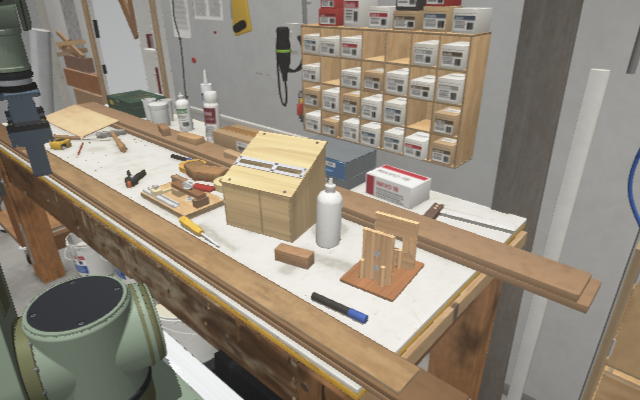

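View pics/side0.png

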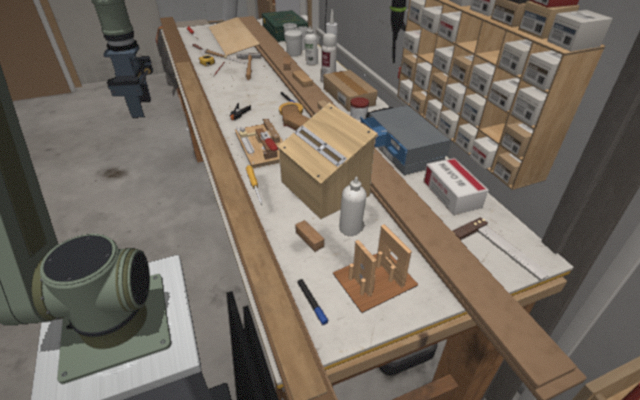

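View pics/wrist0.png

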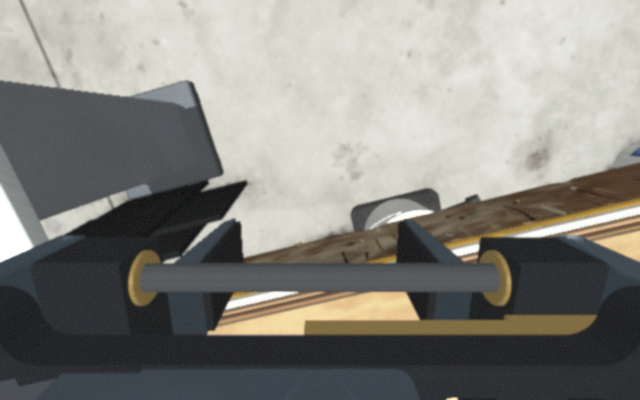

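Run:
```python
import cv2
a=cv2.imread("pics/scene0.png")[120:330,210:440]; cv2.imwrite("pics/s0c.png",cv2.resize(a,None,fx=2.8,fy=2.8,interpolation=cv2.INTER_CUBIC))
a=cv2.imread("pics/side0.png")[95:335,260:450]; cv2.imwrite("pics/d0c.png",cv2.resize(a,None,fx=2.5,fy=2.5,interpolation=cv2.INTER_CUBIC))
```

```text
(no output)
```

View pics/s0c.png

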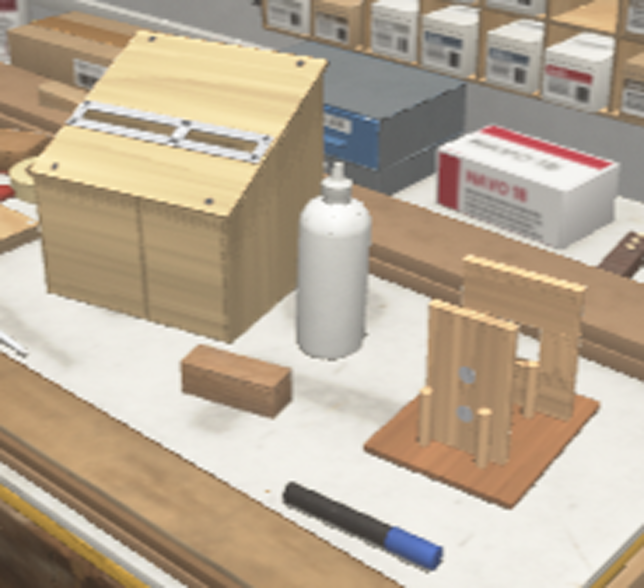

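View pics/d0c.png

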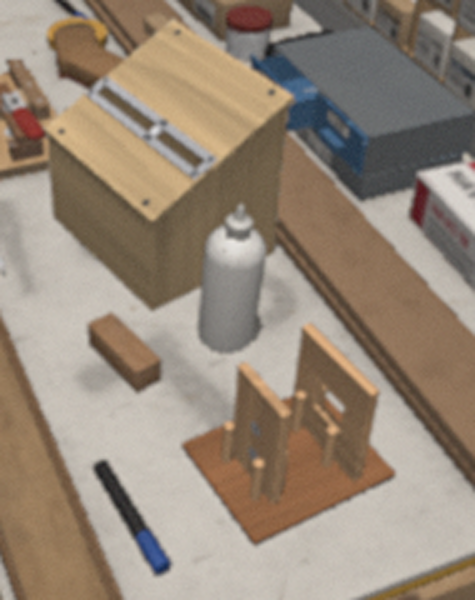

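```bash
cat > h.py <<'E'
import numpy as np, cv2
from workcell import env
def ray(name,uv,P=None):
    P=P or env.camera_params(name); f=200/np.tan(np.radians(P["fov_y"]/2))
    d=np.array([(uv[0]-P["cx"])/f,(uv[1]-P["cy"])/f,1.]); T=P["pose"]
    d=T[:3,:3]@d; return T[:3,3],d/np.linalg.norm(d)
def plane(name,uv,z,P=None):
    o,d=ray(name,uv,P); return o+d*(z-o[2])/d[2]
def tri(rs):
    A=np.zeros((3,3));b=np.zeros(3)
    for o,d in rs:
        M=np.eye(3)-np.outer(d,d);A+=M;b+=M@o
    x=np.linalg.solve(A,b); return x,[round(float(np.linalg.norm((np.eye(3)-np.outer(d,d))@(x-o))),1) for o,d in rs]
def proj(name,X,P=None):
    P=P or env.camera_params(name); f=200/np.tan(np.radians(P["fov_y"]/2));T=P["pose"]
    c=T[:3,:3].T@(np.asarray(X)-T[:3,3]); return np.array([P["cx"]+f*c[0]/c[2],P["cy"]+f*c[1]/c[2]])
E
python3 - <<'E'
from h import *
np.set_printoptions(precision=1,suppress=True)
S=lambda p:(210+(p[0]+.5)/2.8-.5,120+(p[1]+.5)/2.8-.5)
D=lambda p:(260+(p[0]+.5)/2.5-.5,95+(p[1]+.5)/2.5-.5)
pts=dict(lidFL=((40,172),(50,130)),lidFR=((230,216),(152,218)),lidBR=((326,60),(293,97)),lidBL=((135,33),(175,20)),
 boxBFR=((231,342),(155,307)),rackL=((366,447),(184,445)),rackF=((512,505),(257,543)),rackR=((599,402),(393,470)),
 nTopL=((429,303),(240,366)),nTopR=((516,325),(287,415)),wTopL=((464,259),(305,326)),wTopR=((584,287),(377,392)),
 glueTop=((337,165),(240,207)),frTL=((85,102),(97,82)),frBR=((262,160),(200,172)),div=((180,130),(156,131)))
for k,(a,b) in pts.items():
    x,r=tri([ray("scene",S(a)),ray("side",D(b))]); print(k,x,r)
print("pen",plane("scene",S((290,493)),9),plane("scene",S((440,555)),9))
print("off",[plane("scene",S(p),32) for p in((195,347),(291,370),(278,388),(182,362))])
E
```

```text
lidFL [484.4 341.8 129.7] [1.4, 1.4]
lidFR [530.  138.2 131.6] [2.0, 2.0]
lidBR [707.6 182.2 214.5] [0.6, 0.6]
lidBL [668.4 410.5 205.1] [0.6, 0.6]
boxBFR [538.1 150.9  -3.6] [0.6, 0.6]
rackL [486.1 -51.4   4.8] [0.2, 0.2]
rackF [ 502.1 -176.7    3.9] [0.5, 0.5]
rackR [ 653.7 -158.8   10.3] [1.4, 1.4]
nTopL [524.  -80.  127.2] [1.0, 1.0]
nTopR [ 533.7 -149.7  131. ] [0.8, 0.8]
wTopL [602.8 -55.4 125.4] [0.4, 0.4]
wTopR [ 618.  -155.   129.4] [0.3, 0.3]
glueTop [595.6  73.1 174.3] [0.4, 0.4]
frTL [543.1 340.8 181.7] [0.6, 0.6]
frBR [593.7 161.2 157.3] [2.6, 2.6]
div [576.  244.7 166.7] [1.2, 1.2]
pen [401.  -49.3   9. ] [ 419.2 -172.1    9. ]
off [array([471.2, 124.6,  32. ]), array([498.2,  38.6,  32. ]), array([471.7,  28.4,  32. ]), array([447.6, 115.4,  32. ])]
```

Emit:
drive_tool([
  [[0.03, -0.025, 0.013], [0, 0, -0.09]],
  [[0.03, -0.025, 0.013], [0, 0, -0.09]],
  [[0.03, -0.025, 0.013], [0, 0, -0.09]],
  [[0.03, -0.025, 0.013], [0, 0, -0.09]],
  [[0.03, -0.025, 0.013], [0, 0, -0.09]],
  [[0.03, -0.025, 0.013], [0, 0, -0.09]],
  [[0.03, -0.025, 0.013], [0, 0, -0.09]],
  [[0.03, -0.025, 0.013], [0, 0, -0.09]],
  [[0.03, -0.025, 0.013], [0, 0, -0.09]],
  [[0.03, -0.025, 0.013], [0, 0, -0.09]],
])

```text
time_s: 0.98
ee_pos: [444.3, 305.3, 344.5]
ee_rot: [-180.0, 0.0, 23.7]
force: [1.4, 0.6, 0.2]
gripper_width: 91.0
```

Emit:
drive_tool([
  [[0.022, -0.018, 0], [0, 0, -0.033]],
  [[0.022, -0.018, 0], [0, 0, -0.033]],
  [[0.022, -0.018, 0], [0, 0, -0.033]],
  [[0.022, -0.018, 0], [0, 0, -0.033]],
  [[0.022, -0.018, 0], [0, 0, -0.033]],
  [[0.022, -0.018, 0], [0, 0, -0.033]],
  [[0, 0, 0], [0, 0, 0]],
  [[0, 0, 0], [0, 0, 0]],
  [[0, 0, 0], [0, 0, 0]],
  [[0, 0, 0], [0, 0, 0]],
])

```text
time_s: 1.82
ee_pos: [574.5, 199.5, 344.0]
ee_rot: [-180.0, 0.0, 12.7]
force: [0.6, 0.4, -0.0]
gripper_width: 91.0
```

Run:
```python
from h import *
np.set_printoptions(precision=2,suppress=True)
s=env.state();print(s['time_s'],s['ee_pos'],s['ee_rot'],s['qvel'])
P=env.camera_params("wrist"); im=env.grab_frame("wrist")
np.save("P1.npy",P,allow_pickle=True); cv2.imwrite("pics/w1.png",im[:,:,::-1]); print(P)
```

```text
1.8167 [574.5  199.53 344.04] [-179.98    0.02   12.73] [ 0.36 -0.39 -0.01 -0.11 -0.06  0.01]
{'fov_y': 65.86967897629373, 'cx': 319.3263585610625, 'cy': 202.67859542052076, 'pose': array([[  0.98,   0.21,   0.06, 558.18],
       [  0.22,  -0.94,  -0.25, 268.76],
       [ -0.  ,   0.25,  -0.97, 513.37],
       [  0.  ,   0.  ,   0.  ,   1.  ]])}
```

View pics/w1.png

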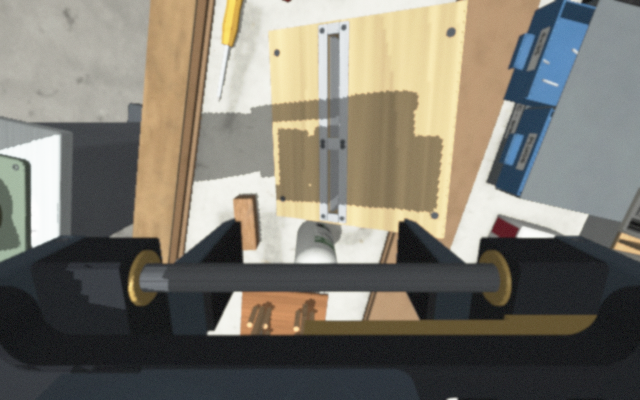

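Run:
```python
import cv2
a=cv2.imread("pics/w1.png")[10:235,265:475]; cv2.imwrite("pics/w1a.png",cv2.resize(a,None,fx=2.6,fy=2.6,interpolation=cv2.INTER_CUBIC))
a=cv2.imread("pics/w1.png")[15:230,310:360]
a=cv2.rotate(a,cv2.ROTATE_90_CLOCKWISE); cv2.imwrite("pics/w1b.png",cv2.resize(a,None,fx=3.7,fy=7,interpolation=cv2.INTER_CUBIC))
```

```text
(no output)
```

View pics/w1a.png

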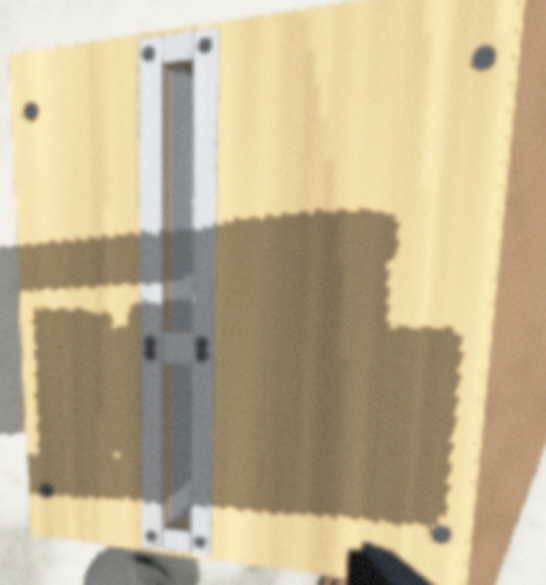

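View pics/w1b.png

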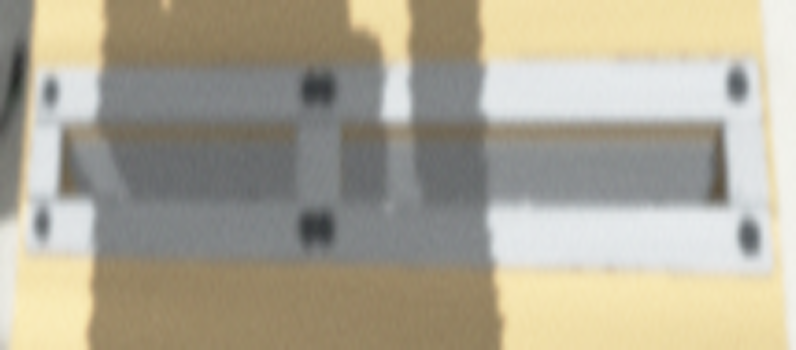

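```bash
cat > box.py <<'E'
from h import *
from scipy.optimize import least_squares
np.set_printoptions(precision=2,suppress=True)
t=np.radians(25)
def X(p,y,u,n=0):
    c,s=np.cos(p[3]),np.sin(p[3])
    l=np.array([u*np.cos(t)-n*np.sin(t),y,u*np.sin(t)+n*np.cos(t)])
    return np.array([p[0]+c*l[0]-s*l[1],p[1]+s*l[0]+c*l[1],p[2]+l[2]])
E
python3 - <<'E'
from box import *
P=np.load("P1.npy",allow_pickle=True).item()
B=lambda x,y:np.array([310+(y+.5)/7-.5,15+214-((x+.5)/3.7-.5)])
obs=[((52.5,-7),B(725,122)),((52.5,7),B(725,204)),((-52.5,-7),B(340,122)),((-52.5,7),B(340,207)),
((-65.5,-7),B(298,122)),((-65.5,7),B(298,201)),((-140.5,-7),B(62,124)),((-140.5,7),B(62,198)),
((62.5,-17),B(755,58)),((62.5,17),B(771,273)),((-150.5,-17),B(37,67)),((-150.5,17),B(22,250))]
def f(p): return np.concatenate([proj("wrist",X(p,*a),P)-b for a,b in obs])
r=least_squares(f,[565,285,168,.22],x_scale=[10,10,10,.1],loss="soft_l1",f_scale=.5)
print(r.x,np.degrees(r.x[3])); print(r.fun.reshape(-1,2)) if r.fun.size==24 else 0
J=r.jac; print("sd",np.sqrt(np.diag(np.linalg.inv(J.T@J)))*.5)
print("narrow",X(r.x,-103,0))
for n in("scene","side"):
    print(n,[proj(n,X(r.x,*a)).round(1).tolist() for a in((62.5,-17),(62.5,17),(-150.5,-17),(-150.5,17),(-59,0))])
np.save("box.npy",r.x)
E
```

```text
[564.27 306.18 160.44   0.23] 13.156355910605019
[[-0.28  1.22]
 [ 0.53 -0.46]
 [-0.13 -0.04]
 [-0.72  0.14]
 [-0.11  0.26]
 [ 0.04  0.62]
 [-0.31 -0.41]
 [-0.03  0.94]
 [ 0.11 -0.05]
 [ 0.06 -0.32]
 [ 0.36 -0.25]
 [ 0.37 -0.76]]
sd [0.21 0.21 0.96 0.  ]
narrow [587.72 205.89 160.44]
scene [[233.1, 164.8], [239.8, 156.3], [301.2, 179.2], [307.4, 169.7], [273.8, 168.2]]
side [[293.7, 133.1], [302.4, 125.8], [337.3, 167.5], [346.9, 159.2], [321.9, 147.8]]
```

Run:
```python
import cv2,numpy as np
a=cv2.imread("pics/scene0.png")[150:185,225:315]
b=cv2.imread("pics/side0.png")[120:175,285:355]
cv2.imwrite("pics/f.png",np.vstack([cv2.resize(a,(720,280),interpolation=cv2.INTER_CUBIC),cv2.resize(cv2.copyMakeBorder(b,0,0,0,33,0)[:, :], (103*7-1,55*5+25-0),interpolation=cv2.INTER_CUBIC)[:300,:720]]) if 0 else cv2.resize(a,(720,280),interpolation=cv2.INTER_CUBIC))
cv2.imwrite("pics/g.png",cv2.resize(b,None,fx=8,fy=8,interpolation=cv2.INTER_CUBIC))
```

```text
(no output)
```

View pics/f.png

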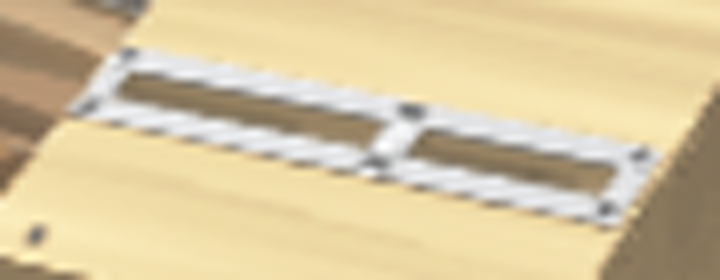

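View pics/g.png

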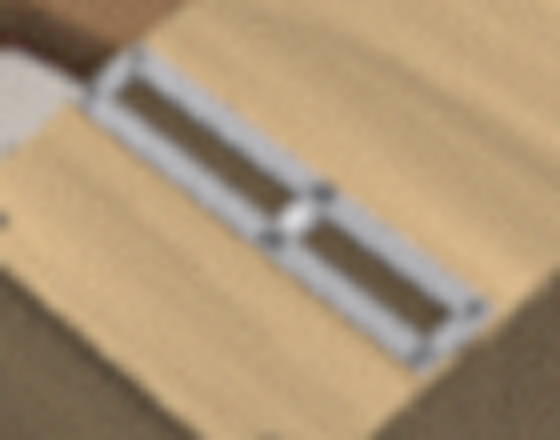

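Run:
```python
from box import *
P=np.load("P1.npy",allow_pickle=True).item()
PS={"wrist":P,"scene":env.camera_params("scene"),"side":env.camera_params("side")}
B=lambda x,y:np.array([310+(y+.5)/7-.5,15+214-((x+.5)/3.7-.5)])
C=[(62.5,17),(62.5,-17),(-150.5,17),(-150.5,-17)]
obs=[("wrist",a,b,.5) for a,b in [((52.5,-7),B(725,122)),((52.5,7),B(725,204)),((-52.5,-7),B(340,122)),((-52.5,7),B(340,207)),
((-65.5,-7),B(298,122)),((-65.5,7),B(298,201)),((-140.5,-7),B(62,124)),((-140.5,7),B(62,198)),
((62.5,-17),B(755,58)),((62.5,17),B(771,273)),((-150.5,-17),B(37,67)),((-150.5,17),B(22,250))]]
S=[("scene",a,np.array([225+u/8-.44,150+v/8-.44]),.7) for a,(u,v) in zip(C,[(125,45),(68,113),(662,150),(615,226)])]
D=[("side",a,np.array([285+u/8-.44,120+v/8-.44]),.7) for a,(u,v) in zip(C,[(135,42),(82,100),(492,305),(422,372)])]
for o in (obs,S,D,S+D,obs+S+D):
    f=lambda p:np.concatenate([(proj(n,X(p,*a),PS[n])-b)/s for n,a,b,s in o])
    r=least_squares(f,[565,305,160,.22],x_scale=[10,10,10,.1],loss="soft_l1")
    print(r.x,np.degrees(r.x[3]),r.cost)
np.save("box.npy",r.x)
print(X(r.x,-103,0)); print(f(r.x).reshape(-1,2))
```

```text
[564.27 306.18 160.44   0.23] 13.15635590647095 7.407125781176736
[568.44 310.25 161.63   0.23] 13.338127226361337 0.14506480842604264
[569.46 320.52 154.89   0.23] 13.299198294821657 1.6507655885987216
[564.48 306.18 164.18   0.23] 13.002919007395594 2.7014901287105157
[564.19 306.31 162.74   0.23] 13.152814749003845 14.32195071558377
[587.62 206.01 162.74]
[[-0.56  0.92]
 [ 1.23 -2.49]
 [-0.27 -0.13]
 [-1.31  0.23]
 [-0.24  0.61]
 [ 0.22  1.35]
 [-0.63  0.05]
 [ 0.04  2.77]
 [ 0.09 -1.74]
 [ 0.44 -2.41]
 [ 0.6   0.43]
 [ 0.96 -0.51]
 [-0.77  0.41]
 [-0.16  0.52]
 [-0.01  0.77]
 [-0.4   0.82]
 [ 1.28  0.44]
 [-1.66  0.55]
 [ 1.12  1.05]
 [-0.03  1.06]]
```

Emit:
drive_tool([
  [[0, -0.039, -0.002], [0, 0, -0.011]],
  [[0, -0.039, -0.002], [0, 0, -0.011]],
  [[0, -0.039, -0.002], [0, 0, -0.011]],
  [[0, -0.039, -0.002], [0, 0, -0.011]],
  [[0, -0.039, -0.002], [0, 0, -0.011]],
  [[0, -0.039, -0.002], [0, 0, -0.011]],
  [[0, -0.039, -0.002], [0, 0, -0.011]],
  [[0, -0.039, -0.002], [0, 0, -0.011]],
  [[0, -0.03, 0], [0, 0, 0]],
  [[0, 0, 0], [0, 0, 0]],
], claw=0.5)

```text
time_s: 2.7
ee_pos: [574.7, -147.5, 327.8]
ee_rot: [179.8, 0.0, 7.4]
force: [-0.3, 1.3, -1.0]
gripper_width: 45.6
```

Emit:
drive_tool([
  [[0, 0, 0], [0, 0, 0]],
  [[0, 0, 0], [0, 0, 0]],
  [[0, 0, 0], [0, 0, 0]],
  [[0, 0, 0], [0, 0, 0]],
  [[0, 0, 0], [0, 0, 0]],
  [[0, 0, 0], [0, 0, 0]],
  [[0, 0, 0], [0, 0, 0]],
  [[0, 0, 0], [0, 0, 0]],
  [[0, 0, 0], [0, 0, 0]],
  [[0, 0, 0], [0, 0, 0]],
])

```text
time_s: 3.53
ee_pos: [575.3, -143.1, 328.0]
ee_rot: [-180.0, -0.0, 7.6]
force: [-0.0, 0.1, 0.1]
gripper_width: 45.7
```

Run:
```python
from h import *
np.set_printoptions(precision=2,suppress=True)
s=env.state();print(s['time_s'],s['ee_pos'],s['ee_rot'],s['qvel'],s['qpos'])
P=env.camera_params("wrist"); im=env.grab_frame("wrist")
np.save("P2.npy",P,allow_pickle=True); cv2.imwrite("pics/w2.png",im[:,:,::-1]); print(P['pose'])
cv2.imwrite("pics/w2a.png",cv2.resize(im[20:260,200:460,::-1],None,fx=2.5,fy=2.5,interpolation=cv2.INTER_CUBIC))
```

```text
3.5333 [ 575.26 -143.11  327.96] [-180.     -0.      7.62] [-0.13  0.02 -0.12  0.11  0.01 -0.06] [-15.08  17.4   74.83   0.    87.77 -22.7 ]
[[  0.99   0.13   0.03 565.18]
 [  0.13  -0.96  -0.25 -72.73]
 [ -0.     0.25  -0.97 497.26]
 [  0.     0.     0.     1.  ]]
```

View pics/w2.png

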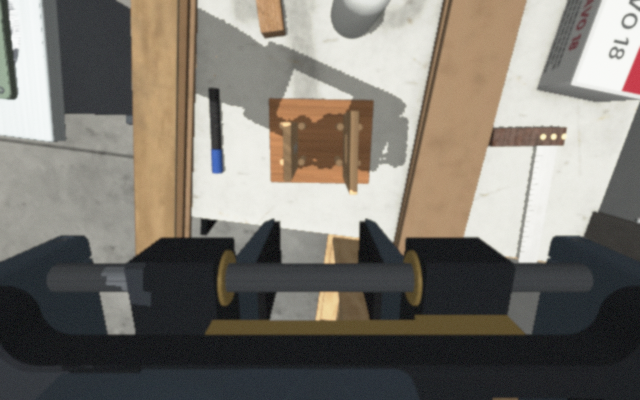

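View pics/w2a.png

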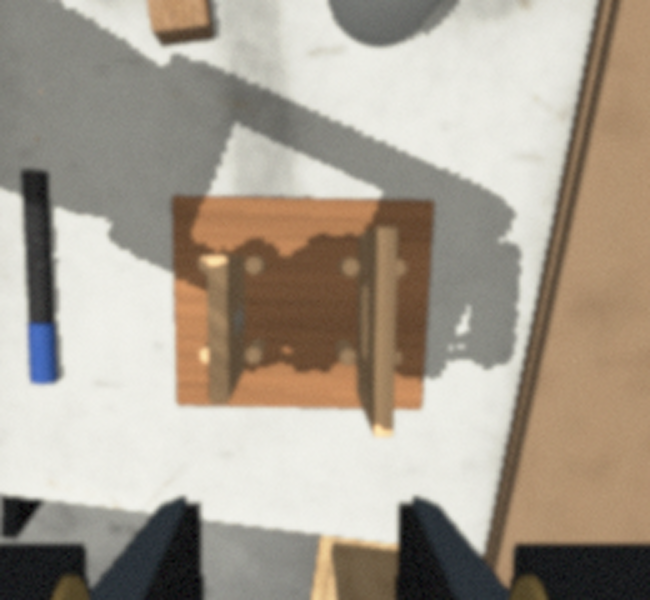

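Run:
```python
from h import *
np.set_printoptions(precision=1,suppress=True)
P=np.load("P2.npy",allow_pickle=True).item()
c=lambda u,v:(200+(u+.5)/2.5-.5,20+(v+.5)/2.5-.5)
for z,pts in((8,[(174,197),(433,200),(421,408),(178,406)]),(128,[(207,256),(230,256),(209,402),(229,402)]),(128,[(374,227),(396,227),(374,436),(393,436)])):
    W=[plane("wrist",c(*p),z,P) for p in pts]; print(z,W,np.mean(W,0))
    e=[(W[0]+W[1])/2-(W[2]+W[3])/2]; print(np.linalg.norm(e),np.degrees(np.arctan2(-e[0][0],e[0][1])))
a=cv2.imread("pics/w2.png")
for x0,x1,y0,y1,n in((278,302,115,190,"n"),(340,365,105,200,"w")):
    cv2.imwrite(f"pics/w2{n}.png",cv2.resize(a[y0:y1,x0:x1],None,fx=12,fy=6,interpolation=cv2.INTER_CUBIC))
```

```text
8 [array([485.9, -49.7,   8. ]), array([640.8, -30.8,   8. ]), array([ 655.5, -157.4,    8. ]), array([ 500.2, -176.8,    8. ])] [ 570.6 -103.7    8. ]
127.68055518745254 6.528119068352606
128 [array([522.9, -79.2, 128. ]), array([533.4, -77.8, 128. ]), array([ 530.8, -147.3,  128. ]), array([ 540.5, -146. ,  128. ])] [ 531.9 -112.6  128. ]
68.611406716154 6.285975501475064
128 [array([597.5, -56.2, 128. ]), array([607.5, -54.9, 128. ]), array([ 612.9, -153.5,  128. ]), array([ 622.2, -152.2,  128. ])] [ 610.  -104.2  128. ]
98.42233436084928 8.80078890957465
```

View pics/w2n.png

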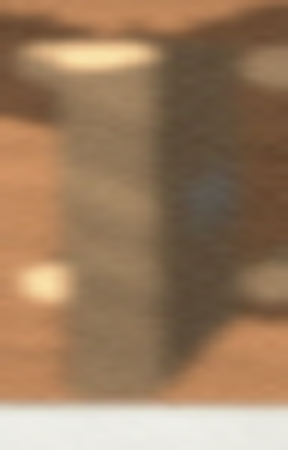

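View pics/w2w.png

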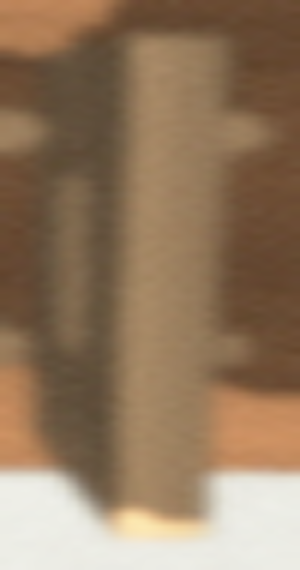

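Emit:
drive_tool([
  [[0.0175, 0.0195, -0.02], [0, 0, 0.007]],
  [[0.0175, 0.0195, -0.02], [0, 0, 0.007]],
  [[0, 0, -0.03], [0, 0, 0]],
  [[0, 0, -0.03], [0, 0, 0]],
  [[0, 0, -0.03], [0, 0, 0]],
  [[0, 0, -0.03], [0, 0, 0]],
  [[0, 0, -0.03], [0, 0, 0]],
  [[0, 0, -0.03], [0, 0, 0]],
  [[0, 0, -0.014], [0, 0, 0]],
  [[0, 0, 0], [0, 0, 0]],
], claw=0.5)

```text
time_s: 4.42
ee_pos: [607.6, -103.7, 89.9]
ee_rot: [-179.8, 0.4, 8.4]
force: [-1.0, 0.4, 0.4]
gripper_width: 45.4
```

Emit:
drive_tool([
  [[0, 0, 0], [0, 0, 0]],
  [[0, 0, 0], [0, 0, 0]],
  [[0, 0, 0], [0, 0, 0]],
  [[0, 0, 0], [0, 0, 0]],
  [[0, 0, 0], [0, 0, 0]],
  [[0, 0, 0], [0, 0, 0]],
  [[0, 0, 0], [0, 0, 0]],
  [[0, 0, 0], [0, 0, 0]],
  [[0, 0, 0], [0, 0, 0]],
  [[0, 0, 0], [0, 0, 0]],
], claw=0, force=25)

```text
time_s: 5.25
ee_pos: [610.8, -104.2, 94.9]
ee_rot: [180.0, -0.1, 8.4]
force: [-0.2, 0.8, 5.8]
gripper_width: 9.7
```

Run:
```python
from h import *
np.set_printoptions(precision=2,suppress=True)
s=env.state();print(s)
P=env.camera_params("wrist"); im=env.grab_frame("wrist"); im2=env.grab_frame("side")
np.save("P3.npy",P,allow_pickle=True); cv2.imwrite("pics/w3.png",im[:,:,::-1])
cv2.imwrite("pics/d3.png",im2[:,:,::-1])
```

```text
{'time_s': 5.25, 'qpos': array([-10.74,  27.5 ,  93.21,   0.  ,  59.19, -19.17]), 'qvel': array([ 0.09,  0.03, -0.06,  0.04,  0.05,  0.01]), 'effort': array([ -0.11, -43.64, -18.91,   0.02,  -0.11,  -0.  ]), 'ee_pos': array([ 610.79, -104.17,   94.9 ]), 'ee_rot': array([179.97,  -0.09,   8.43]), 'force': array([-0.19,  0.81,  5.75]), 'torque': array([-0.1 ,  0.15, -0.04]), 'gripper_width': 9.683118847427902}
```

View pics/w3.png

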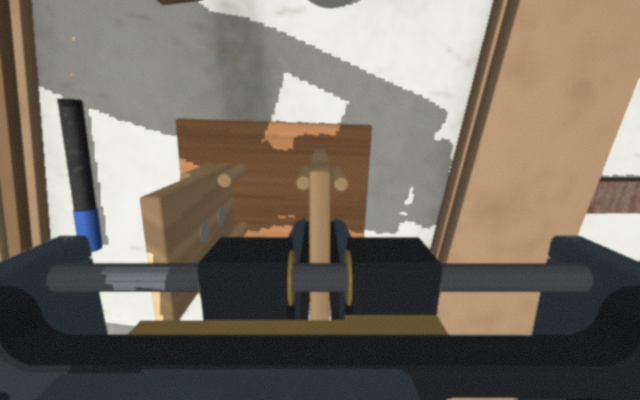

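View pics/d3.png

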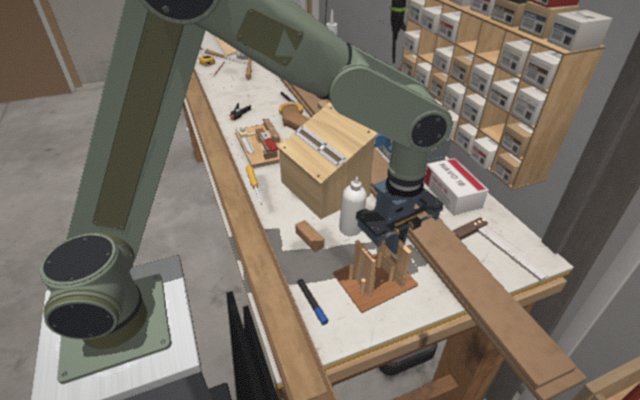

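```bash
cat > pl.py <<'E'
from h import *
from scipy.spatial.transform import Rotation as R
np.set_printoptions(precision=4,suppress=True)
def rv(target):
    s=env.state(); a=R.from_euler('xyz',s['ee_rot'],degrees=True); b=R.from_euler('xyz',target,degrees=True)
    return (b*a.inv()).as_rotvec()
def post(M,dist,yaw=13.15):
    y=np.radians(yaw);t=np.radians(25); d=np.array([np.sin(t)*np.cos(y),np.sin(t)*np.sin(y),-np.cos(t)])
    return np.array(M)+d*dist
E
python3 - <<'E'
from pl import *
print(rv([180,-25,13.15]), post([564.3,306.2,161.8],-147), post([0,0,0],1))
E
```

```text
[ 0.0818 -0.4271  0.0813] [503.8042 292.0665 295.0272] [ 0.4115  0.0961 -0.9063]
```

Emit:
drive_tool([
  [[0, 0, 0.01], [0, 0, 0]],
  [[0, 0, 0.02], [0, 0, 0]],
  [[0, 0, 0.02], [0, 0, 0]],
  [[0, 0, 0.025], [0, 0, 0]],
  [[0, 0, 0.025], [0, 0, 0]],
  [[0, 0, 0.025], [0, 0, 0]],
  [[0, 0, 0.025], [0, 0, 0]],
  [[0, 0, 0.025], [0, 0, 0]],
  [[0, 0, 0.025], [0, 0, 0]],
  [[0, 0, 0], [0, 0, 0]],
])

```text
time_s: 6.18
ee_pos: [612.1, -104.5, 299.7]
ee_rot: [179.8, -0.5, 8.4]
force: [0.6, 0.5, -0.0]
gripper_width: 10.1
```

Emit:
drive_tool([
  [[-0.0076, 0.0283, 0], [0.0058, -0.0305, 0.0058]],
  [[-0.0076, 0.0283, 0], [0.0058, -0.0305, 0.0058]],
  [[-0.0076, 0.0283, 0], [0.0058, -0.0305, 0.0058]],
  [[-0.0076, 0.0283, 0], [0.0058, -0.0305, 0.0058]],
  [[-0.0076, 0.0283, 0], [0.0058, -0.0305, 0.0058]],
  [[-0.0076, 0.0283, 0], [0.0058, -0.0305, 0.0058]],
  [[-0.0076, 0.0283, 0], [0.0058, -0.0305, 0.0058]],
  [[-0.0076, 0.0283, 0], [0.0058, -0.0305, 0.0058]],
  [[-0.0076, 0.0283, 0], [0.0058, -0.0305, 0.0058]],
  [[-0.0076, 0.0283, 0], [0.0058, -0.0305, 0.0058]],
])

```text
time_s: 7.02
ee_pos: [532.7, 179.7, 292.6]
ee_rot: [-179.8, -17.7, 11.7]
force: [-0.5, -0.1, -1.6]
gripper_width: 9.9
```

Emit:
drive_tool([
  [[-0.0076, 0.0283, 0], [0.0058, -0.0305, 0.0058]],
  [[-0.0076, 0.0283, 0], [0.0058, -0.0305, 0.0058]],
  [[-0.0076, 0.0283, 0], [0.0058, -0.0305, 0.0058]],
  [[-0.0076, 0.0283, 0], [0.0058, -0.0305, 0.0058]],
  [[0, 0, 0], [0, 0, 0]],
  [[0, 0, 0], [0, 0, 0]],
  [[0, 0, 0], [0, 0, 0]],
  [[0, 0, 0], [0, 0, 0]],
  [[0, 0, 0], [0, 0, 0]],
  [[0, 0, 0], [0, 0, 0]],
])

```text
time_s: 7.85
ee_pos: [504.4, 291.1, 293.9]
ee_rot: [180.0, -24.9, 13.1]
force: [-1.2, 0.1, -1.7]
gripper_width: 9.6
```

Run:
```python
from pl import *
s=env.state();print(s['time_s'],s['ee_pos'],s['ee_rot'],s['qpos'],s['force'],s['gripper_width'])
print(rv([180,-25,13.15]))
P=env.camera_params("wrist"); im=env.grab_frame("wrist"); im2=env.grab_frame("scene"); im3=env.grab_frame("side")
np.save("P4.npy",P,allow_pickle=True); cv2.imwrite("pics/w4.png",im[:,:,::-1])
cv2.imwrite("pics/s4.png",im2[:,:,::-1]);cv2.imwrite("pics/d4.png",im3[:,:,::-1])
```

```text
7.85 [504.3822 291.0563 293.9223] [179.9825 -24.889   13.0504] [ 33.7901   5.0806  99.7888 -10.8952  52.1868  25.6884] [-1.2414  0.145  -1.7279] 9.551757359340378
[ 0.0007 -0.0018  0.0019]
```

View pics/w4.png

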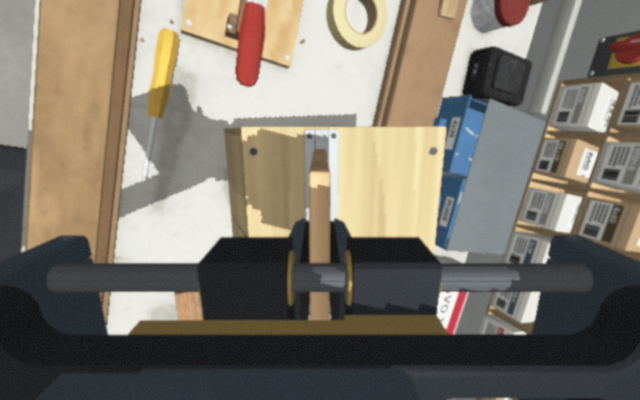

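View pics/s4.png

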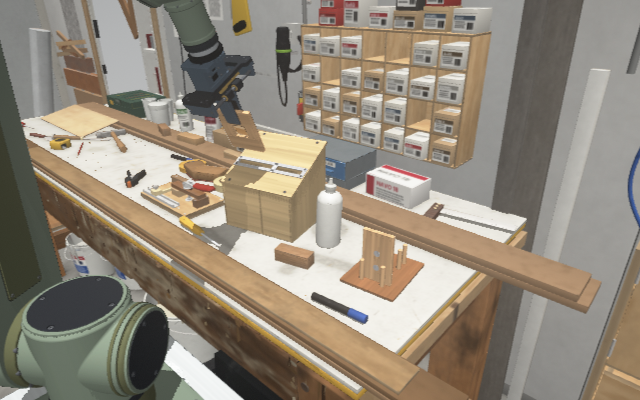

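Run:
```python
import cv2
a=cv2.imread("pics/w4.png")[120:230,285:355]; cv2.imwrite("pics/w4a.png",cv2.resize(a,None,fx=8,fy=5.4,interpolation=cv2.INTER_CUBIC))
a=cv2.imread("pics/s4.png")[90:200,190:320]; cv2.imwrite("pics/s4a.png",cv2.resize(a,None,fx=5,fy=5,interpolation=cv2.INTER_CUBIC))
```

```text
(no output)
```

View pics/w4a.png

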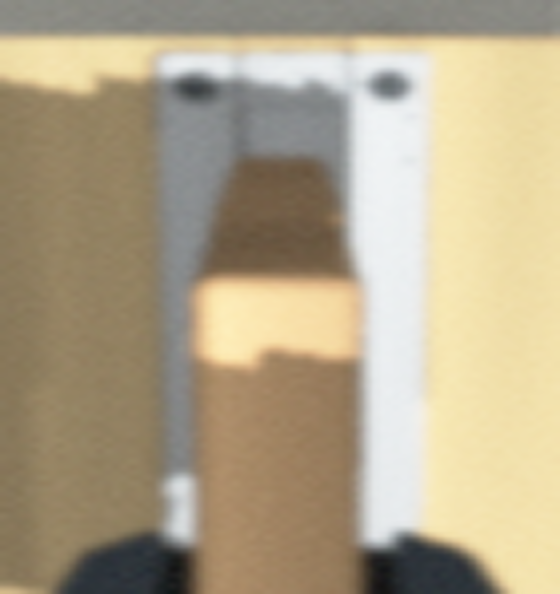

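View pics/s4a.png

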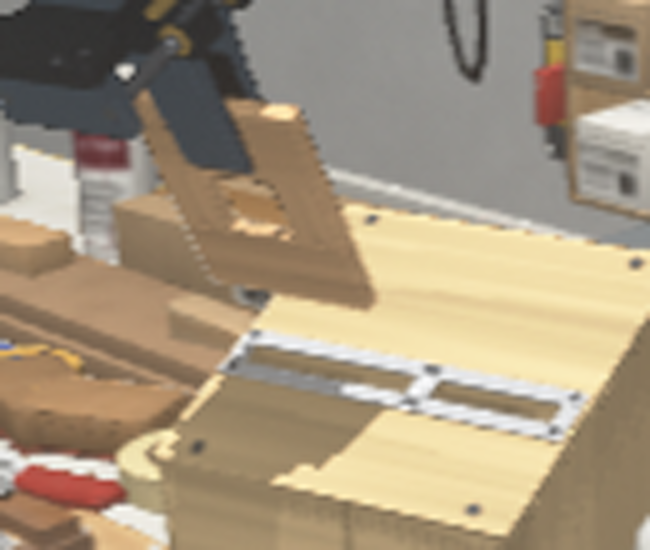

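Run:
```python
from box import *
from scipy.spatial.transform import Rotation as R
P=np.load("P4.npy",allow_pickle=True).item()
p=np.load("box.npy"); p[2]=161.8; p[0]=564.3;p[1]=306.2;p[3]=np.radians(13.15)
c=lambda u,v:np.array([285+(u+.5)/8-.5,120+(v+.5)/5.4-.5])
for a,o in(((62.5,-17),(158,55)),((62.5,17),(430,57)),((52.5,-7),(240,100)),((52.5,7),(350,100)),((0,-17),(160,520)),((0,17),(425,520))):
    print(a,proj("wrist",X(p,*a),P),c(*o))
s_pos=np.array([504.3822,291.0563,293.9223]);Rt=R.from_euler('xyz',[179.9825,-24.889,13.0504],degrees=True).as_matrix()
# board points in tool frame
for b,o in(((-5,-50,87),(232,160)),((5,-50,87),(325,160)),((-5,-50,-33),(195,280)),((5,-50,-33),(362,280))):
    print(b,proj("wrist",s_pos+Rt@np.array(b),P),c(*o))
T=np.eye(4);T[:3,:3]=Rt;T[:3,3]=s_pos;print(np.linalg.inv(T)@P['pose'])
```

```text
(62.5, -17) [304.02 129.06] [304.31 129.78]
(62.5, 17) [338.21 128.99] [338.31 130.15]
(52.5, -7) [314.14 139.29] [314.56 138.11]
(52.5, 7) [328.1  139.26] [328.31 138.11]
(0, -17) [304.9  190.45] [304.56 215.89]
(0, 17) [337.4 190.4] [337.69 215.89]
(-5, -50, 87) [314.96 147.97] [313.56 149.22]
(5, -50, 87) [327.13 147.97] [325.19 149.22]
(-5, -50, -33) [311.14 170.42] [308.94 171.44]
(5, -50, -33) [333.57 170.41] [329.81 171.44]
[[   1.     -0.     -0.     -1.27]
 [   0.      0.97    0.25  -71.15]
 [   0.     -0.25    0.97 -169.75]
 [   0.      0.      0.      1.  ]]
```

Run:
```python
import cv2
a=cv2.imread("pics/d4.png")[70:190,260:380]; cv2.imwrite("pics/d4a.png",cv2.resize(a,None,fx=5,fy=5,interpolation=cv2.INTER_CUBIC))
```

```text
(no output)
```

View pics/d4a.png

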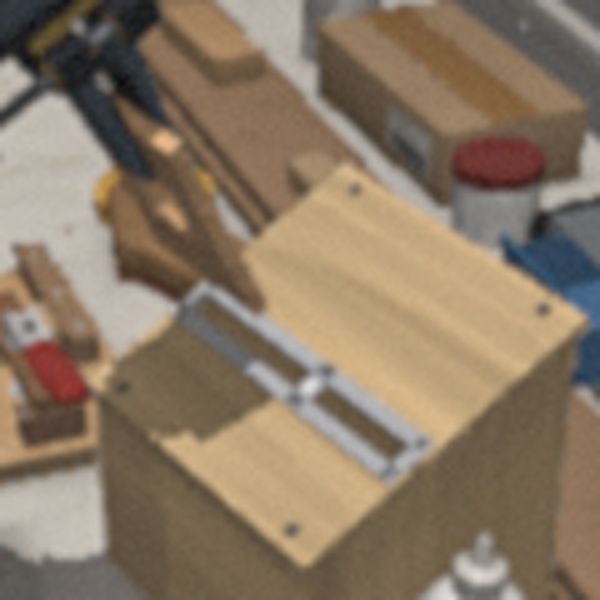

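Run:
```python
from box import *
from scipy.spatial.transform import Rotation as R
s_pos=np.array([504.3822,291.0563,293.9223]);Rt=R.from_euler('xyz',[179.9825,-24.889,13.0504],degrees=True).as_matrix()
for a,b in(((373,305),(259,308)),((288,106),(168,142))):
    x,r=tri([ray("scene",(190+a[0]/5-.4,90+a[1]/5-.4)),ray("side",(260+b[0]/5-.4,70+b[1]/5-.4))]); print(x,r,Rt.T@(x-s_pos))
for q in((-5,50,87),(5,50,87),(5,50,-33),(-5,50,-33)):
    w=s_pos+Rt@np.array(q); print(q,(proj("scene",w)+.4-[190,90])*5,(proj("side",w)+.4-[260,70])*5)
```

```text
[548.23 248.65 217.37] [1.5, 1.5] [-2.15 51.19 83.41]
[497.56 237.15 327.37] [0.3, 0.3] [ -2.99  50.98 -38.24]
(-5, 50, 87) [368.42 311.37] [257.53 317.61]
(5, 50, 87) [378.47 297.95] [271.59 305.7 ]
(5, 50, -33) [299.48 104.58] [183.35 138.55]
(-5, 50, -33) [288.14 118.16] [167.83 151.34]
```

Emit:
drive_tool([
  [[0.0039, 0.0011, -0.008], [0.0001, -0.0004, 0.0004]],
  [[0.0039, 0.0011, -0.008], [0.0001, -0.0004, 0.0004]],
  [[0.0039, 0.0011, -0.008], [0.0001, -0.0004, 0.0004]],
  [[0.0039, 0.0011, -0.008], [0.0001, -0.0004, 0.0004]],
  [[0.0039, 0.0011, -0.008], [0.0001, -0.0004, 0.0004]],
  [[0, 0, 0], [0, 0, 0]],
  [[0, 0, 0], [0, 0, 0]],
  [[0, 0, 0], [0, 0, 0]],
  [[0, 0, 0], [0, 0, 0]],
  [[0, 0, 0], [0, 0, 0]],
])

```text
time_s: 8.83
ee_pos: [523.5, 297.8, 254.7]
ee_rot: [-180.0, -25.1, 13.3]
force: [-0.5, 0.0, -1.4]
gripper_width: 9.7
```

Run:
```python
from pl import *
s=env.state();print(s['time_s'],s['ee_pos'],s['ee_rot'],s['force'],s['torque'],s['gripper_width'])
M=np.array([564.3,306.2,161.8]); e=s['ee_pos']-M; y=np.radians(13.15);t=np.radians(25)
ex=np.array([np.cos(t)*np.cos(y),np.cos(t)*np.sin(y),np.sin(t)]);ey=np.array([-np.sin(y),np.cos(y),0]);d=post([0,0,0],1)
print("thick,width,along",e@ex,e@ey,e@d, "rv",rv([180,-25,13.15]))
P=env.camera_params("wrist"); im=env.grab_frame("wrist"); im2=env.grab_frame("scene")
np.save("P5.npy",P,allow_pickle=True)
cv2.imwrite("pics/w5a.png",cv2.resize(im[100:220,285:355,::-1],None,fx=8,fy=5,interpolation=cv2.INTER_CUBIC))
cv2.imwrite("pics/s5a.png",cv2.resize(im2[90:200,190:320,::-1],None,fx=5,fy=5,interpolation=cv2.INTER_CUBIC))
```

```text
8.8333 [523.5035 297.7525 254.6613] [-179.9827  -25.0853   13.2619] [-0.4631  0.0418 -1.4423] [-0.1945  0.3873  0.0466] 9.669489012089473
thick,width,along 1.498495865542685 1.055315696024674 -101.76240283835942 rv [-0.0006  0.0014 -0.0021]
```

View pics/w5a.png

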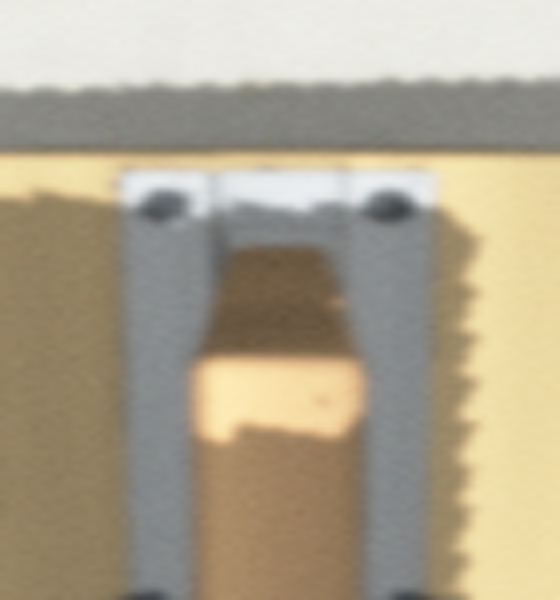

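View pics/s5a.png

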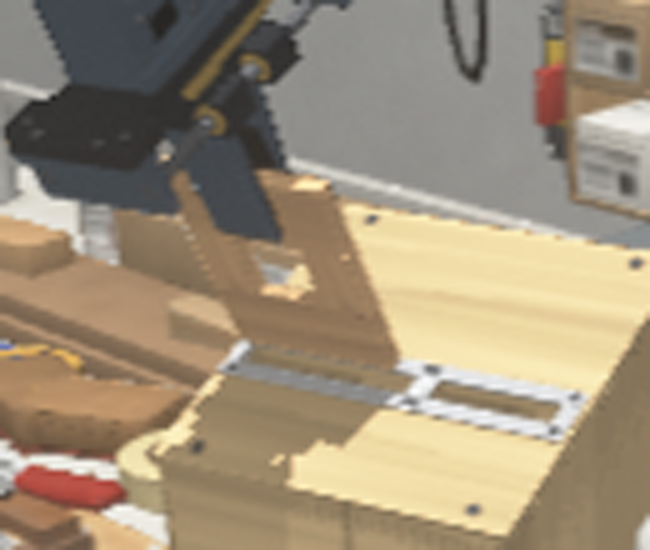

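Emit:
drive_tool([
  [[0.0002, -0.0006, 0], [-0.0006, 0.0014, -0.0021]],
  [[0, 0, 0], [0, 0, 0]],
  [[0.00206, 0.00048, -0.00453], [0, 0, 0]],
  [[0.00206, 0.00048, -0.00453], [0, 0, 0]],
  [[0.00206, 0.00048, -0.00453], [0, 0, 0]],
  [[0.00206, 0.00048, -0.00453], [0, 0, 0]],
  [[0.00206, 0.00048, -0.00453], [0, 0, 0]],
  [[0.00206, 0.00048, -0.00453], [0, 0, 0]],
  [[0, 0, 0], [0, 0, 0]],
  [[0, 0, 0], [0, 0, 0]],
])

```text
time_s: 9.77
ee_pos: [535.9, 299.8, 226.2]
ee_rot: [180.0, -24.9, 13.2]
force: [-0.2, 0.1, -1.1]
gripper_width: 9.9
```

```bash
cat > st.py <<'E'
from pl import *
import sys
M=np.array([564.3,306.2,161.8]); y=np.radians(13.15);t=np.radians(25)
ex=np.array([np.cos(t)*np.cos(y),np.cos(t)*np.sin(y),np.sin(t)]);ey=np.array([-np.sin(y),np.cos(y),0]);d=post([0,0,0],1)
def st(M=M):
    s=env.state();print(s['time_s'],s['ee_pos'],s['ee_rot'],s['gripper_width'])
    e=s['ee_pos']-M
    print("thick,width,along",e@ex,e@ey,e@d,"rv",rv([180,-25,13.15])); f=s['force']; print("F t,w,d",f@ex,f@ey,f@d,s['torque'])
def pic(n,cam,r=None,f=1):
    im=env.grab_frame(cam)
    if r: im=im[r[2]:r[3],r[0]:r[1]]
    cv2.imwrite(f"pics/{n}.png",cv2.resize(im[:,:,::-1],None,fx=f,fy=f,interpolation=cv2.INTER_CUBIC))
E
python3 - <<'E'
from st import *
st(); pic("s6","scene",(190,320,90,200),5)
E
```

```text
9.7667 [535.9145 299.7751 226.2087] [179.9555 -24.8825  13.1555] 9.920094406348241
thick,width,along 0.8441013030573853 0.2013130597954199 -70.67348764996181 rv [ 0.0012 -0.0018  0.0002]
F t,w,d -0.5901770406309759 0.15875854081137367 0.9279039557477525 [-0.2368  0.4223  0.0036]
```

View pics/s6.png

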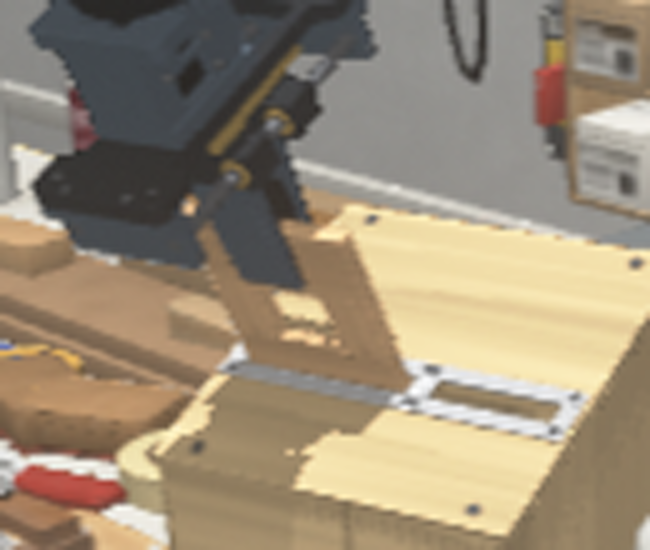

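Emit:
drive_tool([
  [[0.0021, 0.0005, -0.0034], [0, -0.0005, 0]],
  [[0.00165, 0.00038, -0.00363], [0, -0.0005, 0]],
  [[0.00165, 0.00038, -0.00363], [0, 0, 0]],
  [[0.00165, 0.00038, -0.00363], [0, 0, 0]],
  [[0.00165, 0.00038, -0.00363], [0, 0, 0]],
  [[0.00165, 0.00038, -0.00363], [0, 0, 0]],
  [[0.00165, 0.00038, -0.00363], [0, 0, 0]],
  [[0.00165, 0.00038, -0.00363], [0, 0, 0]],
  [[0.00165, 0.00038, -0.00363], [0, 0, 0]],
  [[0, 0, 0], [0, 0, 0]],
])

```text
time_s: 10.65
ee_pos: [551.1, 303.2, 193.2]
ee_rot: [179.9, -24.9, 13.2]
force: [-0.6, -0.1, -1.5]
gripper_width: 9.9
```

```bash
python3 -c "
from st import *
st()"
```

```text
10.65 [551.095  303.2101 193.2245] [179.9266 -24.9     13.1669] 9.89136789748365
thick,width,along 1.0100998932433545 0.09262475683926473 -34.20205228185983 rv [ 0.0015 -0.0014  0.0002]
F t,w,d -1.2471116654664474 0.01268845067955417 1.1235211726196532 [-0.1295  0.407   0.0121]
```

Now 52 mm in with no resistance; 24 mm more.

Emit:
drive_tool([
  [[0.00165, 0.00038, -0.00363], [0, 0, 0]],
  [[0.00165, 0.00038, -0.00363], [0, 0, 0]],
  [[0.00165, 0.00038, -0.00363], [0, 0, 0]],
  [[0.00165, 0.00038, -0.00363], [0, 0, 0]],
  [[0.00165, 0.00038, -0.00363], [0, 0, 0]],
  [[0.00165, 0.00038, -0.00363], [0, 0, 0]],
  [[0, 0, 0], [0, 0, 0]],
  [[0, 0, 0], [0, 0, 0]],
  [[0, 0, 0], [0, 0, 0]],
  [[0, 0, 0], [0, 0, 0]],
])

```text
time_s: 11.48
ee_pos: [561.2, 305.8, 172.9]
ee_rot: [180.0, -25.0, 13.2]
force: [0.2, -0.1, -0.8]
gripper_width: 10.1
```

```bash
python3 -c "
from st import *
st(); pic('s7','scene',(190,320,90,200),5); pic('d7','side',(260,380,70,190),5)"
```

```text
11.4833 [561.198  305.7864 172.863 ] [179.972  -25.0175  13.1579] 10.118191658534487
thick,width,along 1.852524000783501 0.3028993152457537 -11.342843984191987 rv [0.0004 0.0004 0.0001]
F t,w,d -0.14691638054555559 -0.1483138502301874 0.8118185944098447 [-0.1525  0.4136 -0.0422]
```

View pics/s7.png

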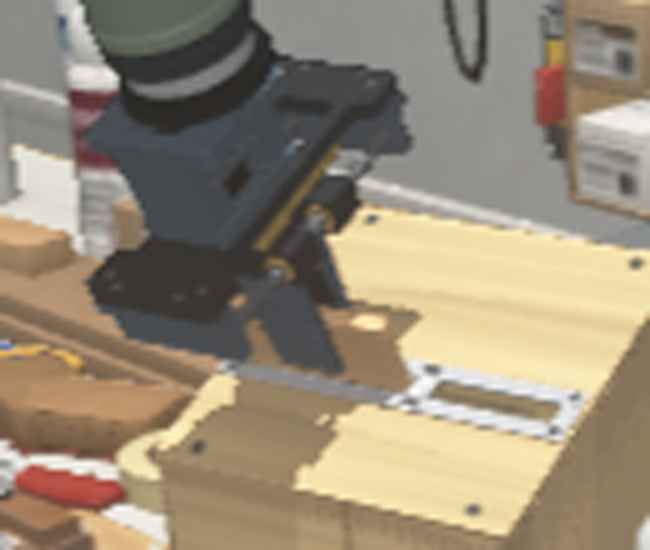

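View pics/d7.png

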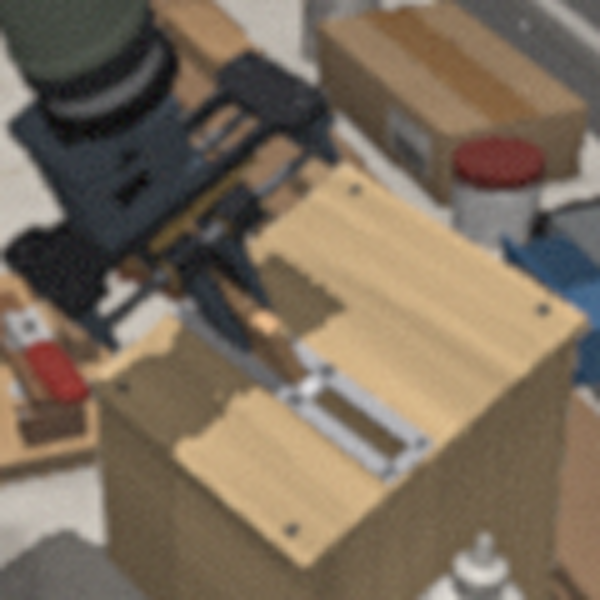

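Emit:
drive_tool([
  [[0, 0, 0], [0, 0, 0]],
  [[0, 0, 0], [0, 0, 0]],
  [[0, 0, 0], [0, 0, 0]],
  [[0, 0, 0], [0, 0, 0]],
  [[-0.0033, -0.00077, 0.00725], [0, 0, 0]],
  [[-0.0033, -0.00077, 0.00725], [0, 0, 0]],
  [[-0.0033, -0.00077, 0.00725], [0, 0, 0]],
  [[-0.0033, -0.00077, 0.00725], [0, 0, 0]],
  [[-0.0033, -0.00077, 0.00725], [0, 0, 0]],
  [[-0.0033, -0.00077, 0.00725], [0, 0, 0]],
], claw=0.3)

```text
time_s: 12.42
ee_pos: [541.0, 301.0, 217.3]
ee_rot: [180.0, -25.0, 13.2]
force: [-0.6, 0.4, -0.2]
gripper_width: 27.5
```

Emit:
drive_tool([
  [[0, 0, 0], [0, 0, 0]],
  [[0, 0, 0], [0, 0, 0]],
  [[0, 0, 0], [0, 0, 0]],
  [[0, 0, 0], [0, 0, 0]],
  [[0, 0, 0], [0, 0, 0]],
  [[0, 0, 0], [0, 0, 0]],
  [[0, 0, 0], [0, 0, 0]],
  [[0, 0, 0], [0, 0, 0]],
  [[0, 0, 0], [0, 0, 0]],
  [[0, 0, 0], [0, 0, 0]],
], claw=0)

```text
time_s: 13.25
ee_pos: [541.3, 301.1, 216.0]
ee_rot: [180.0, -25.0, 13.2]
force: [-0.2, 0.6, -0.4]
gripper_width: 0.4
```

```bash
python3 -c "
from st import *
st(); pic('s8','scene',(190,320,90,200),5); pic('w8','wrist')"
```

```text
13.25 [541.3185 301.0625 216.0032] [179.9572 -24.9846  13.1635] 0.3934678045786536
thick,width,along 1.5658505937053846 0.2254979138614987 -59.07644930797632 rv [ 0.0007 -0.0001  0.0001]
F t,w,d -0.19056167202420773 0.6186944421490793 0.35563169394632865 [-0.1716  0.2936 -0.0104]
```

View pics/s8.png

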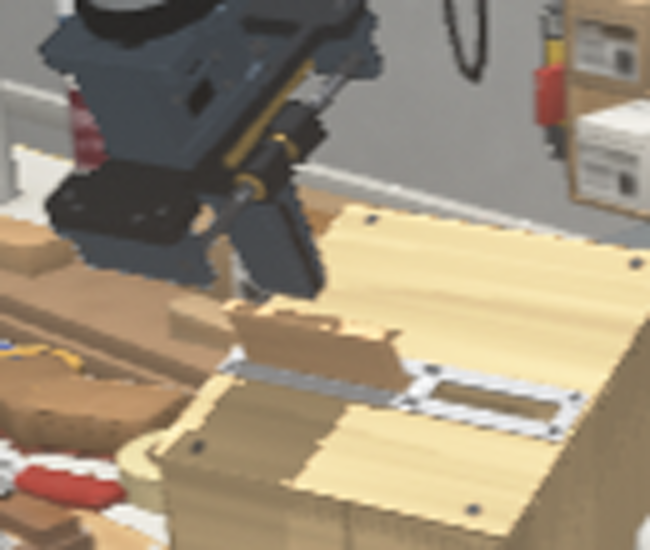

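View pics/w8.png

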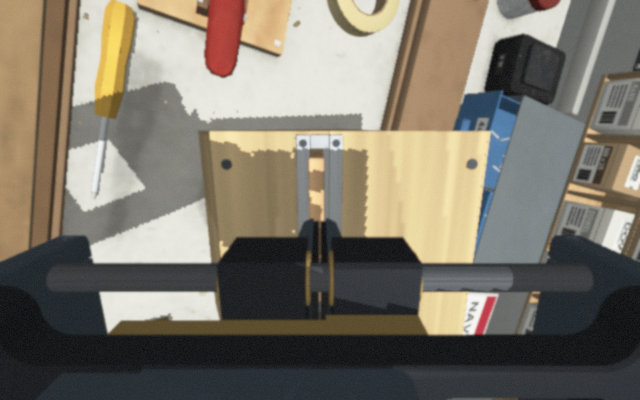

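Emit:
drive_tool([
  [[0.00165, 0.00038, -0.00363], [0, 0, 0]],
  [[0.00165, 0.00038, -0.00363], [0, 0, 0]],
  [[0.00165, 0.00038, -0.00363], [0, 0, 0]],
  [[0.00165, 0.00038, -0.00363], [0, 0, 0]],
  [[0.00165, 0.00038, -0.00363], [0, 0, 0]],
  [[0.00165, 0.00038, -0.00363], [0, 0, 0]],
  [[0.00165, 0.00038, -0.00363], [0, 0, 0]],
  [[0.00165, 0.00038, -0.00363], [0, 0, 0]],
  [[0.00165, 0.00038, -0.00363], [0, 0, 0]],
  [[0.00165, 0.00038, -0.00363], [0, 0, 0]],
])

```text
time_s: 14.18
ee_pos: [558.3, 305.1, 179.9]
ee_rot: [180.0, -25.1, 13.1]
force: [-1.9, 0.8, 3.0]
gripper_width: 0.4
```

```bash
python3 -c "
from st import *
st(); pic('s9','scene',(190,320,90,200),5)"
```

```text
14.1833 [558.3356 305.1301 179.9466] [179.9897 -25.0594  13.1489] 0.3595688841062267
thick,width,along 2.184639630362552 0.3150958476549184 -19.0038228643251 rv [-0.0001  0.001   0.0001]
F t,w,d -0.2057081995430324 1.225739831147343 -3.4518890869465944 [-0.1099  0.1783  0.0385]
```

View pics/s9.png

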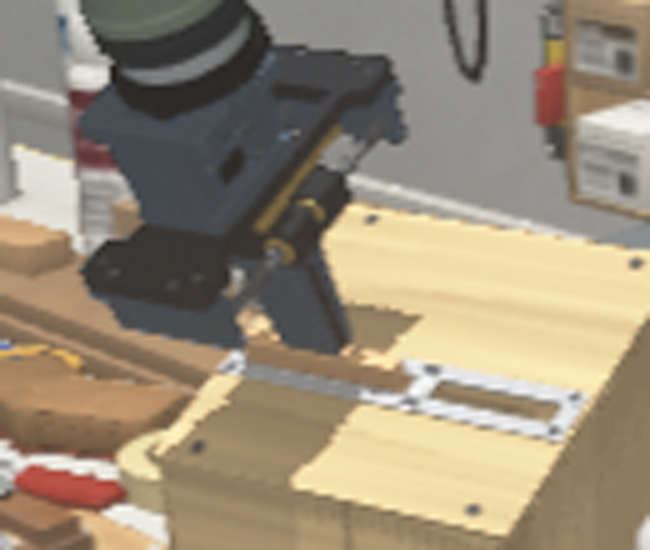

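Emit:
drive_tool([
  [[0.00108, 0.00026, -0.00279], [0, 0, 0]],
  [[0.00108, 0.00026, -0.00279], [0, 0, 0]],
  [[0.00108, 0.00026, -0.00279], [0, 0, 0]],
  [[0.00108, 0.00026, -0.00279], [0, 0, 0]],
  [[0.00108, 0.00026, -0.00279], [0, 0, 0]],
  [[0.00108, 0.00026, -0.00279], [0, 0, 0]],
  [[0, 0, 0], [0, 0, 0]],
  [[0, 0, 0], [0, 0, 0]],
  [[0, 0, 0], [0, 0, 0]],
  [[0, 0, 0], [0, 0, 0]],
])

```text
time_s: 15.07
ee_pos: [565.0, 306.7, 163.5]
ee_rot: [180.0, -25.1, 13.2]
force: [2.0, 0.4, 3.5]
gripper_width: 0.8
```

```bash
python3 -c "
from st import *
st(); pic('s10','scene',(190,320,90,200),5);pic('w10','wrist')"
```

```text
15.0667 [564.9848 306.739  163.5055] [179.9877 -25.089   13.1605] 0.7708833964381019
thick,width,along 1.4363134723382196 0.36907550074805884 -1.2120408097478408 rv [-0.0002  0.0016 -0.0001]
F t,w,d 3.3707478222429588 -0.04402208868004002 -2.284691173446686 [ 0.0078 -0.3825 -0.0049]
```

View pics/s10.png

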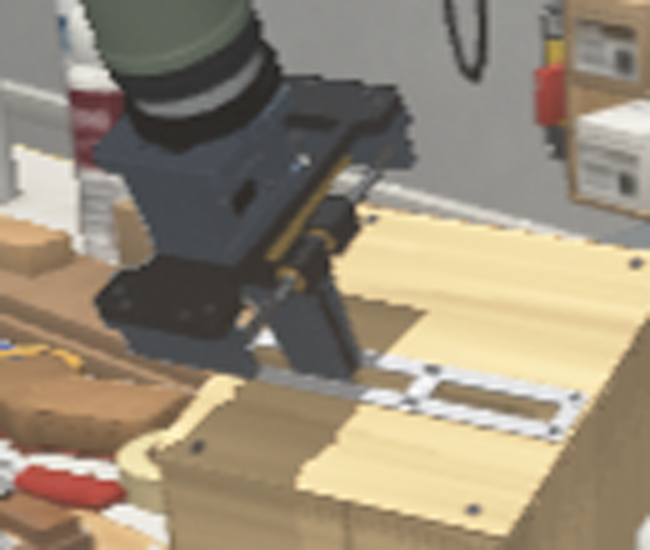

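View pics/w10.png

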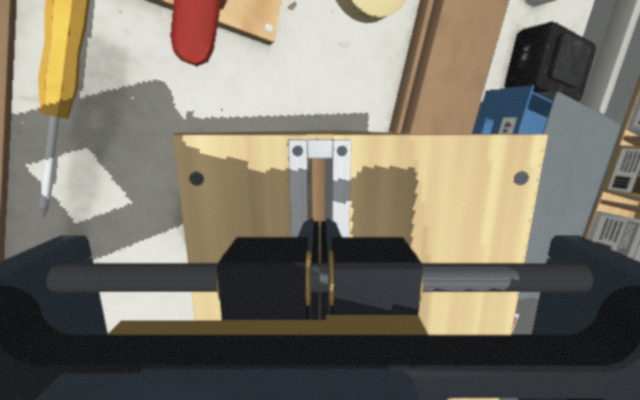

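Emit:
drive_tool([
  [[-0.0082, -0.0019, 0.0181], [0, 0, 0]],
  [[-0.0082, -0.0019, 0.0181], [0, 0, 0]],
  [[-0.0082, -0.0019, 0.0181], [0, 0, 0]],
  [[-0.0082, -0.0019, 0.0181], [0, 0, 0]],
  [[-0.0082, -0.03, 0.0181], [0, 0, 0]],
  [[-0.0082, -0.03, 0.0181], [0, 0, 0]],
  [[0, -0.03, 0], [0, 0, 0]],
  [[0, 0, 0], [0, 0, 0]],
  [[0, 0, 0], [0, 0, 0]],
  [[0, 0, 0], [0, 0, 0]],
])

```text
time_s: 16.0
ee_pos: [514.3, 208.7, 270.2]
ee_rot: [180.0, -24.8, 13.1]
force: [0.8, -0.1, -1.0]
gripper_width: 0.4
```

```bash
python3 -c "
from st import *
P=env.camera_params('wrist');st();np.save('P11.npy',P,allow_pickle=True); pic('w11','wrist'); pic('s11','scene',(190,320,90,200),5)"
```

```text
16.0 [514.2641 208.7436 270.1893] [179.9707 -24.8037  13.1166] 0.3966915788786462
thick,width,along -18.445660394978173 -83.51768408570653 -128.1957217266069 rv [ 0.0012 -0.0032  0.0008]
F t,w,d 0.22779688043522167 -0.3148509968896963 1.1742427597525522 [-0.1772  0.3096 -0.0007]
```

View pics/w11.png

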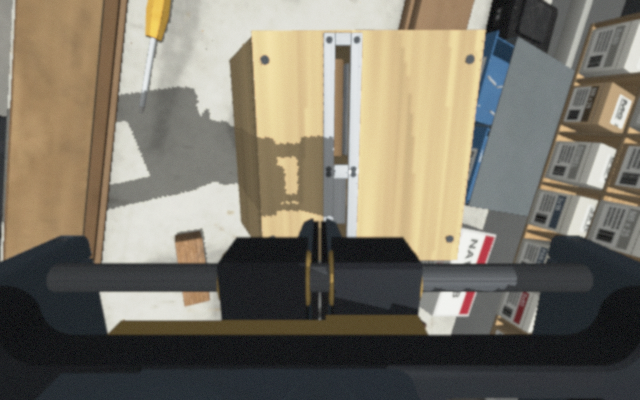

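View pics/s11.png

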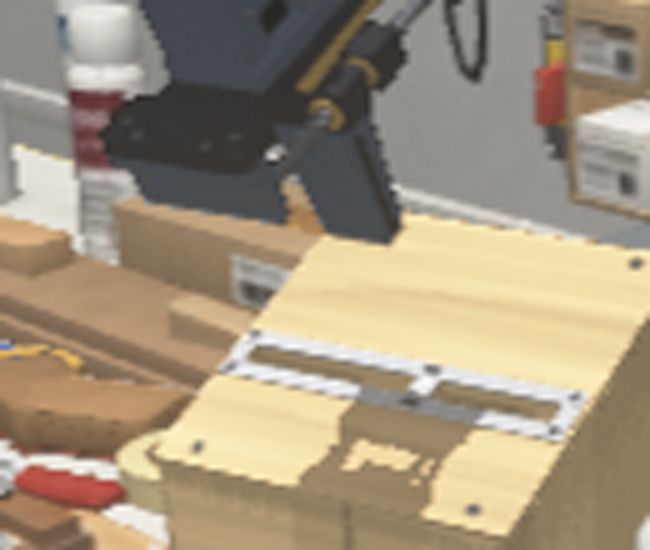

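Run:
```python
import cv2
a=cv2.imread("pics/w11.png")[25:240,300:380]; cv2.imwrite("pics/w11a.png",cv2.resize(a,None,fx=5,fy=2.7,interpolation=cv2.INTER_CUBIC))
```

```text
(no output)
```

View pics/w11a.png

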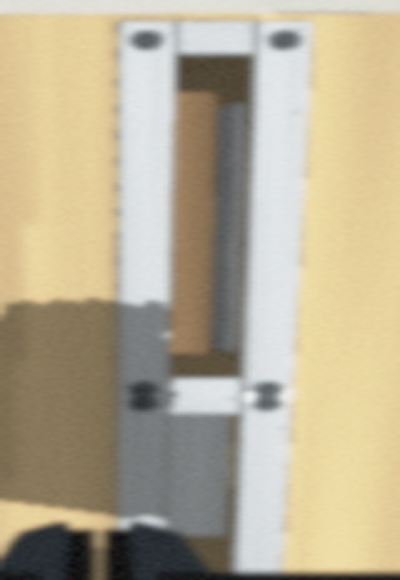

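```bash
python3 -c "
from st import *
print(rv([180,0,7.3]))"
```

```text
[-0.0765  0.4269 -0.1013]
```

Emit:
drive_tool([
  [[0.0018, -0.0322, 0], [-0.0077, 0.0427, -0.0101]],
  [[0.0018, -0.0322, 0], [-0.0077, 0.0427, -0.0101]],
  [[0.0018, -0.0322, 0], [-0.0077, 0.0427, -0.0101]],
  [[0.0018, -0.0322, 0], [-0.0077, 0.0427, -0.0101]],
  [[0.0018, -0.0322, 0], [-0.0077, 0.0427, -0.0101]],
  [[0.0018, -0.0322, 0], [-0.0077, 0.0427, -0.0101]],
  [[0.0018, -0.0322, 0], [-0.0077, 0.0427, -0.0101]],
  [[0.0018, -0.0322, 0], [-0.0077, 0.0427, -0.0101]],
  [[0.0018, -0.0322, 0], [-0.0077, 0.0427, -0.0101]],
  [[0.0018, -0.0322, 0], [-0.0077, 0.0427, -0.0101]],
], claw=0.5)

```text
time_s: 16.93
ee_pos: [533.5, -113.9, 270.8]
ee_rot: [-180.0, 0.1, 7.3]
force: [1.4, 0.0, -0.4]
gripper_width: 45.7
```

Emit:
drive_tool([
  [[0, 0, 0], [0, 0, 0]],
  [[0, 0, 0], [0, 0, 0]],
  [[0, 0, 0], [0, 0, 0]],
  [[0, 0, 0], [0, 0, 0]],
  [[0, 0, 0], [0, 0, 0]],
  [[0, 0, 0], [0, 0, 0]],
  [[0, 0, 0], [0, 0, 0]],
  [[0, 0, 0], [0, 0, 0]],
  [[0, 0, 0], [0, 0, 0]],
  [[0, 0, 0], [0, 0, 0]],
])

```text
time_s: 17.77
ee_pos: [533.0, -113.1, 271.7]
ee_rot: [180.0, -0.1, 7.3]
force: [0.5, -0.4, -0.9]
gripper_width: 45.5
```

```bash
python3 -c "
from st import *
P=env.camera_params('wrist');s=env.state();print(s['time_s'],s['ee_pos'],s['ee_rot']);np.save('P12.npy',P,allow_pickle=True); pic('w12','wrist')
a=cv2.imread('pics/w12.png')[60:260,200:420]; cv2.imwrite('pics/w12a.png',cv2.resize(a,None,fx=3,fy=3,interpolation=cv2.INTER_CUBIC))
"
```

```text
17.7667 [ 533.0383 -113.0602  271.7143] [179.959   -0.1477   7.2852]
```

View pics/w12a.png

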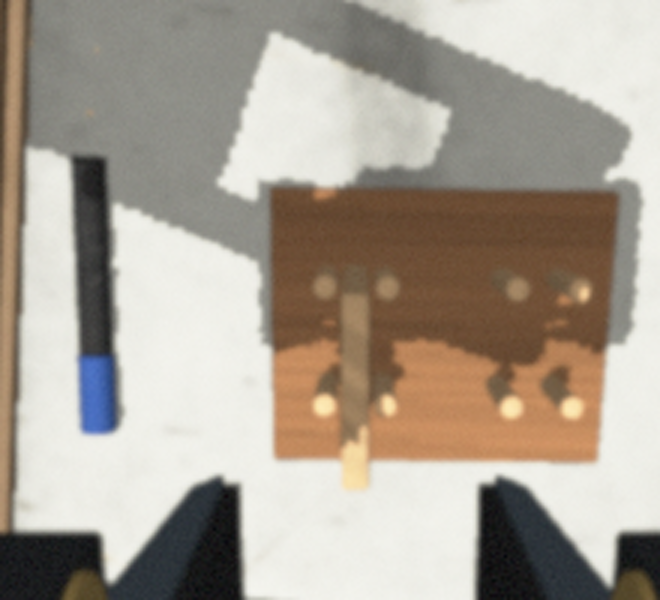

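```bash
python3 -c "
from st import *
P=np.load('P12.npy',allow_pickle=True).item()
for u,v in((342,294),(370,294),(342,489),(370,489)): print(plane('wrist',(200+u/3-.3,60+v/3-.3),128,P))
"
```

```text
[522.4688 -78.6094 128.    ]
[531.8171 -77.4188 128.    ]
[ 530.8918 -147.1557  128.    ]
[ 540.7695 -145.9024  128.    ]
```

Emit:
drive_tool([
  [[0, 0.0004, -0.022], [0, 0.001, 0]],
  [[0, 0.0004, -0.022], [0, 0.001, 0]],
  [[0, 0, -0.022], [0, 0, 0]],
  [[0, 0, -0.022], [0, 0, 0]],
  [[0, 0, -0.022], [0, 0, 0]],
  [[0, 0, -0.022], [0, 0, 0]],
  [[0, 0, -0.022], [0, 0, 0]],
  [[0, 0, -0.015], [0, 0, 0]],
  [[0, 0, -0.008], [0, 0, 0]],
  [[0, 0, 0], [0, 0, 0]],
], claw=0.5)

```text
time_s: 18.65
ee_pos: [532.0, -112.2, 92.9]
ee_rot: [-180.0, 0.2, 7.3]
force: [-0.2, 0.1, 0.7]
gripper_width: 45.7
```

Emit:
drive_tool([
  [[0, 0, 0], [0, 0, 0]],
  [[0, 0, 0], [0, 0, 0]],
  [[0, 0, 0], [0, 0, 0]],
  [[0, 0, 0], [0, 0, 0]],
  [[0, 0, 0], [0, 0, 0]],
  [[0, 0, 0], [0, 0, 0]],
  [[0, 0, 0], [0, 0, 0]],
  [[0, 0, 0], [0, 0, 0]],
  [[0, 0, 0], [0, 0, 0]],
  [[0, 0, 0], [0, 0, 0]],
], claw=0, force=25)

```text
time_s: 19.48
ee_pos: [533.3, -112.4, 95.1]
ee_rot: [180.0, -0.1, 7.3]
force: [-0.6, 0.5, 4.8]
gripper_width: 10.3
```

```bash
python3 -c "
from st import *
st();pic('d13','side',(260,460,120,320),3); print(post([587.7,206.0,161.8],-147)-env.state()['ee_pos'])"
```

```text
19.4833 [ 533.3444 -112.4279   95.0944] [179.9611  -0.0657   7.2795] 10.280945413543499
thick,width,along -141.82588267676482 -400.6081414176884 7.467031168307477 rv [ 0.0779 -0.4284  0.101 ]
F t,w,d 1.5551370897789978 0.6429685875971638 -4.5382620826967255 [-0.0698  0.1597  0.0228]
[ -6.1353 304.2825 199.922 ]
```

View pics/d13.png

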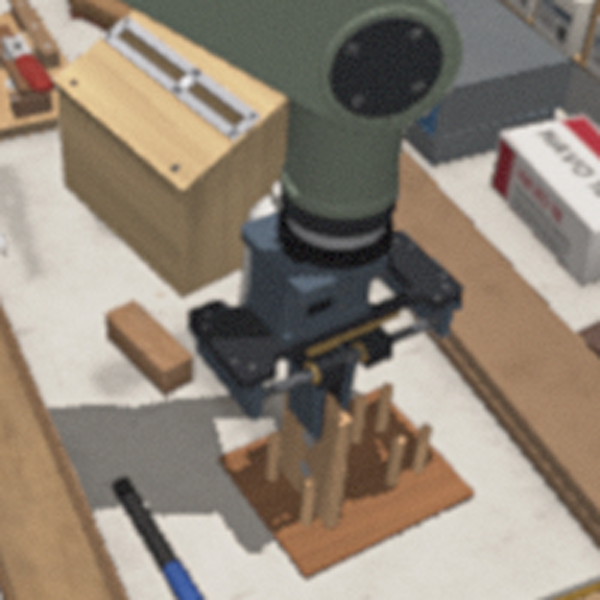

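Emit:
drive_tool([
  [[0, 0, 0.01], [0, 0, 0]],
  [[0, 0, 0.02], [0, 0, 0]],
  [[0, 0, 0.02], [0, 0, 0]],
  [[0, 0, 0.025], [0, 0, 0]],
  [[0, 0, 0.025], [0, 0, 0]],
  [[0, 0, 0.025], [0, 0, 0]],
  [[0, 0, 0.025], [0, 0, 0]],
  [[0, 0, 0.025], [0, 0, 0]],
  [[0, 0, 0.025], [0, 0, 0]],
  [[0, 0, 0], [0, 0, 0]],
])

```text
time_s: 20.37
ee_pos: [535.2, -112.8, 300.2]
ee_rot: [179.8, -0.6, 7.3]
force: [0.8, 0.6, -0.2]
gripper_width: 9.8
```

Emit:
drive_tool([
  [[-0.0004, 0.0277, 0], [0.0071, -0.0389, 0.0092]],
  [[-0.0004, 0.0277, 0], [0.0071, -0.0389, 0.0092]],
  [[-0.0004, 0.0277, 0], [0.0071, -0.0389, 0.0092]],
  [[-0.0004, 0.0277, 0], [0.0071, -0.0389, 0.0092]],
  [[-0.0004, 0.0277, 0], [0.0071, -0.0389, 0.0092]],
  [[-0.0004, 0.0277, 0], [0.0071, -0.0389, 0.0092]],
  [[-0.0004, 0.0277, 0], [0.0071, -0.0389, 0.0092]],
  [[-0.0004, 0.0277, 0], [0.0071, -0.0389, 0.0092]],
  [[-0.0004, 0.0277, 0], [0.0071, -0.0389, 0.0092]],
  [[-0.0004, 0.0277, 0], [0.0071, -0.0389, 0.0092]],
])

```text
time_s: 21.2
ee_pos: [528.2, 165.7, 294.0]
ee_rot: [-179.9, -22.7, 12.6]
force: [0.4, -0.9, -0.6]
gripper_width: 9.8
```

Emit:
drive_tool([
  [[-0.0004, 0.0277, 0], [0.0071, -0.0389, 0.0092]],
  [[0, 0, 0], [0, 0, 0]],
  [[0, 0, 0], [0, 0, 0]],
  [[0, 0, 0], [0, 0, 0]],
  [[0, 0, 0], [0, 0, 0]],
  [[0, 0, 0], [0, 0, 0]],
  [[0, 0, 0], [0, 0, 0]],
  [[0, 0, 0], [0, 0, 0]],
  [[0, 0, 0], [0, 0, 0]],
  [[0, 0, 0], [0, 0, 0]],
])

```text
time_s: 22.03
ee_pos: [528.8, 192.0, 294.6]
ee_rot: [-180.0, -24.9, 13.1]
force: [-1.0, 1.1, -1.1]
gripper_width: 10.3
```

```bash
python3 -c "
from st import *
P=env.camera_params('wrist');st(np.array([587.7,206,161.8]));np.save('P14.npy',P,allow_pickle=True); pic('w14','wrist');pic('s14','scene',(190,350,70,220),4)
a=cv2.imread('pics/w14.png')[90:230,285:355]; cv2.imwrite('pics/w14a.png',cv2.resize(a,None,fx=8,fy=4,interpolation=cv2.INTER_CUBIC))
"
```

```text
22.0333 [528.8262 192.0012 294.6464] [-179.9702  -24.936    13.1253] 10.322299728217649
thick,width,along 1.2983560415602244 -0.23787292751037406 -145.97435850610248 rv [-0.0002 -0.0012  0.0002]
F t,w,d -1.1231909231019535 1.320333702443913 0.7445762565154812 [-0.1182  0.2724 -0.0088]
```

View pics/w14a.png

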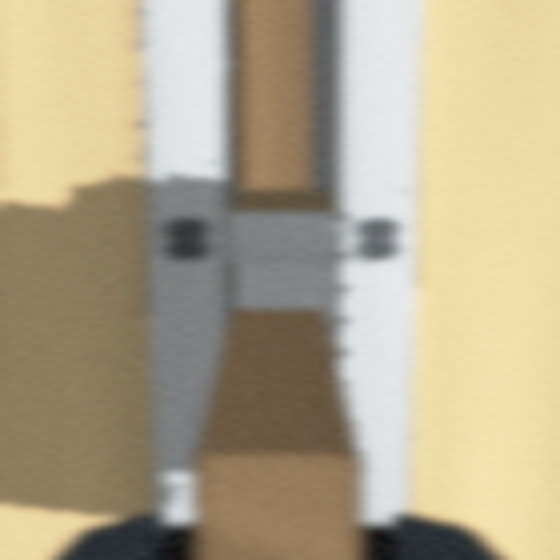

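View pics/s14.png

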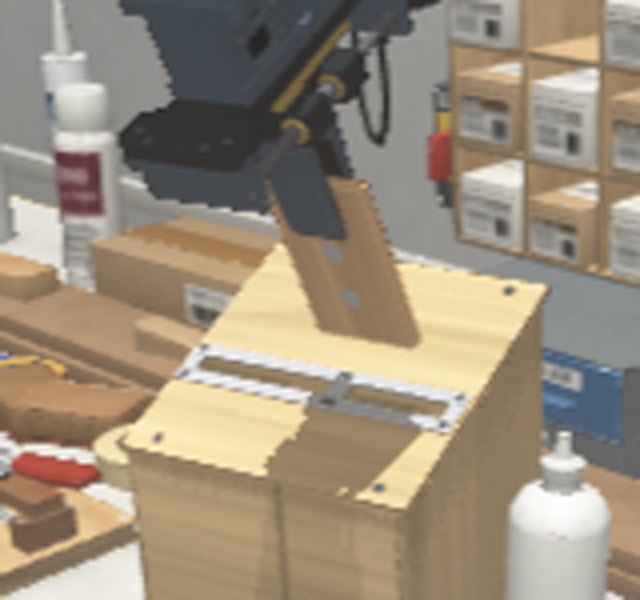

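Emit:
drive_tool([
  [[0.00384, 0.0011, -0.00829], [0, -0.0002, 0]],
  [[0.00384, 0.0011, -0.00829], [0, -0.0002, 0]],
  [[0.00384, 0.0011, -0.00829], [0, -0.0002, 0]],
  [[0.00384, 0.0011, -0.00829], [0, -0.0002, 0]],
  [[0.00384, 0.0011, -0.00829], [0, -0.0002, 0]],
  [[0, 0, 0], [0, 0, 0]],
  [[0, 0, 0], [0, 0, 0]],
  [[0, 0, 0], [0, 0, 0]],
  [[0, 0, 0], [0, 0, 0]],
  [[0, 0, 0], [0, 0, 0]],
])

```text
time_s: 22.97
ee_pos: [548.1, 197.9, 253.9]
ee_rot: [-180.0, -25.1, 13.2]
force: [0.4, 0.4, 0.2]
gripper_width: 9.9
```

```bash
python3 -c "
from st import *
P=env.camera_params('wrist');st(np.array([587.7,206,161.8]));np.save('P15.npy',P,allow_pickle=True); pic('w15','wrist');pic('s15','scene',(250,330,130,200),8)
a=cv2.imread('pics/w15.png')[90:230,285:355]; cv2.imwrite('pics/w15a.png',cv2.resize(a,None,fx=8,fy=4,interpolation=cv2.INTER_CUBIC))
"
```

```text
22.9667 [548.0791 197.8994 253.8649] [-179.9744  -25.0626   13.1603] 9.941211744951485
thick,width,along 2.2709816578013173 1.1256559568022275 -100.52345249824528 rv [-0.0006  0.001  -0.0004]
F t,w,d 0.536090290236478 0.25615739470670995 0.08344362944541527 [-0.1748  0.3634 -0.0452]
```

View pics/w15a.png

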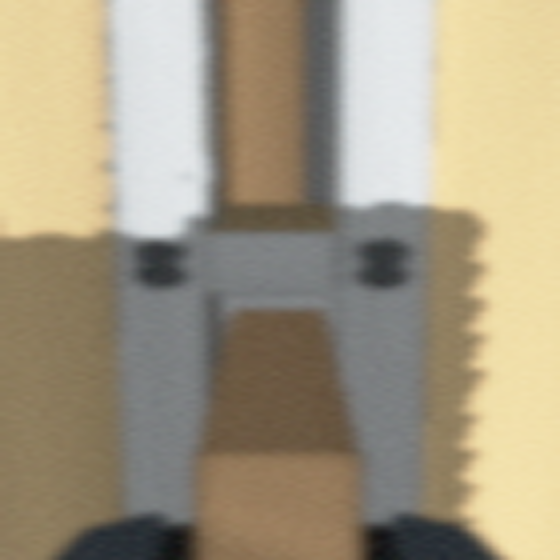

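View pics/s15.png

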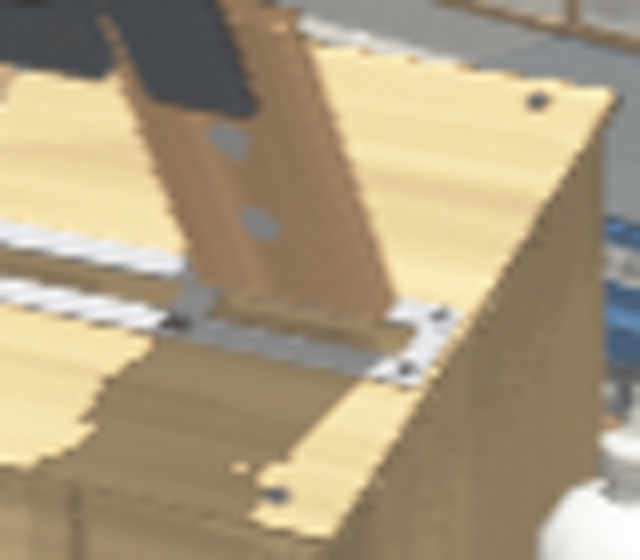

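Emit:
drive_tool([
  [[-0.0004, -0.0011, -0.0003], [-0.0006, 0.001, -0.0004]],
  [[0, 0, 0], [0, 0, 0]],
  [[0.00206, 0.00048, -0.00453], [0, 0, 0]],
  [[0.00206, 0.00048, -0.00453], [0, 0, 0]],
  [[0.00206, 0.00048, -0.00453], [0, 0, 0]],
  [[0.00206, 0.00048, -0.00453], [0, 0, 0]],
  [[0.00206, 0.00048, -0.00453], [0, 0, 0]],
  [[0, 0, 0], [0, 0, 0]],
  [[0, 0, 0], [0, 0, 0]],
  [[0, 0, 0], [0, 0, 0]],
])

```text
time_s: 23.9
ee_pos: [557.9, 199.2, 230.3]
ee_rot: [180.0, -24.9, 13.2]
force: [-0.0, -0.3, -0.6]
gripper_width: 9.6
```

```bash
python3 -c "
from st import *
st(np.array([587.7,206,161.8]));pic('s16','scene',(250,330,130,200),8)"
```

```text
23.9 [557.9234 199.1664 230.2693] [179.9921 -24.9367  13.1528] 9.620750478257792
thick,width,along 1.248288064979044 0.11981647975232922 -74.9654814779129 rv [ 0.0004 -0.001   0.    ]
F t,w,d -0.35376634635665793 -0.2525375486131012 0.5050448695181485 [-0.1456  0.3018  0.0148]
```

View pics/s16.png

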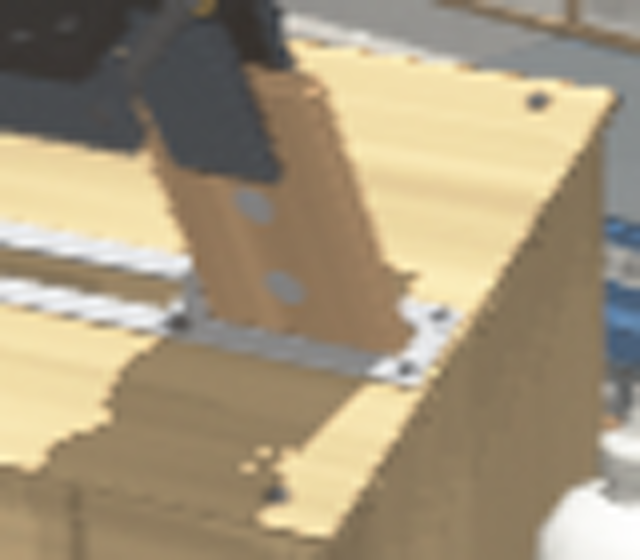

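Emit:
drive_tool([
  [[0.00175, 0.0004, -0.0036], [0, -0.0005, 0]],
  [[0.00175, 0.0004, -0.0036], [0, 0, 0]],
  [[0.00165, 0.00038, -0.00363], [0, 0, 0]],
  [[0.00165, 0.00038, -0.00363], [0, 0, 0]],
  [[0.00165, 0.00038, -0.00363], [0, 0, 0]],
  [[0.00165, 0.00038, -0.00363], [0, 0, 0]],
  [[0.00165, 0.00038, -0.00363], [0, 0, 0]],
  [[0.00165, 0.00038, -0.00363], [0, 0, 0]],
  [[0.00165, 0.00038, -0.00363], [0, 0, 0]],
  [[0.00165, 0.00038, -0.00363], [0, 0, 0]],
])

```text
time_s: 24.78
ee_pos: [574.7, 203.0, 193.6]
ee_rot: [180.0, -25.0, 13.2]
force: [-0.3, 0.0, -0.6]
gripper_width: 9.9
```

```bash
python3 -c "
from st import *
st(np.array([587.7,206,161.8]))"
```

```text
24.7833 [574.6655 202.9891 193.5886] [179.9852 -24.9542  13.1542] 9.875491918123595
thick,width,along 1.3101135013180074 0.03339395812621395 -34.46389104498304 rv [ 0.0004 -0.0007  0.    ]
F t,w,d -0.5005804788293792 0.09993705805399966 0.450993601769525 [-0.1528  0.3144  0.0263]
```

Emit:
drive_tool([
  [[0.00165, 0.00038, -0.00363], [0, 0, 0]],
  [[0.00165, 0.00038, -0.00363], [0, 0, 0]],
  [[0.00165, 0.00038, -0.00363], [0, 0, 0]],
  [[0.00165, 0.00038, -0.00363], [0, 0, 0]],
  [[0.00165, 0.00038, -0.00363], [0, 0, 0]],
  [[0.00165, 0.00038, -0.00363], [0, 0, 0]],
  [[0, 0, 0], [0, 0, 0]],
  [[0, 0, 0], [0, 0, 0]],
  [[0, 0, 0], [0, 0, 0]],
  [[0, 0, 0], [0, 0, 0]],
])

```text
time_s: 25.62
ee_pos: [584.5, 205.3, 172.5]
ee_rot: [180.0, -25.0, 13.2]
force: [0.4, 0.3, -1.1]
gripper_width: 10.1
```

```bash
python3 -c "
from st import *
st(np.array([587.7,206,161.8]))"
```

```text
25.6167 [584.5196 205.2852 172.5218] [179.9899 -24.9895  13.1526] 10.140153081466377
thick,width,along 1.5769827127877165 0.02747318946965703 -11.094849301621295 rv [ 0.0002 -0.0001  0.    ]
F t,w,d -0.06275795305815966 0.1660264558004845 1.1766014619091059 [-0.1145  0.329   0.0131]
```

Same as the wide one; release, back off, shut, push.

Emit:
drive_tool([
  [[0, 0, 0], [0, 0, 0]],
  [[0, 0, 0], [0, 0, 0]],
  [[0, 0, 0], [0, 0, 0]],
  [[0, 0, 0], [0, 0, 0]],
  [[-0.0033, -0.00077, 0.00725], [0, 0, 0]],
  [[-0.0033, -0.00077, 0.00725], [0, 0, 0]],
  [[-0.0033, -0.00077, 0.00725], [0, 0, 0]],
  [[-0.0033, -0.00077, 0.00725], [0, 0, 0]],
  [[-0.0033, -0.00077, 0.00725], [0, 0, 0]],
  [[-0.0033, -0.00077, 0.00725], [0, 0, 0]],
], claw=0.3)

```text
time_s: 26.45
ee_pos: [564.3, 200.6, 216.9]
ee_rot: [180.0, -25.0, 13.2]
force: [0.6, -0.2, -0.1]
gripper_width: 27.5
```

Emit:
drive_tool([
  [[0, 0, 0], [0, 0, 0]],
  [[0, 0, 0], [0, 0, 0]],
  [[0, 0, 0], [0, 0, 0]],
  [[0, 0, 0], [0, 0, 0]],
  [[0, 0, 0], [0, 0, 0]],
  [[0, 0, 0], [0, 0, 0]],
  [[0, 0, 0], [0, 0, 0]],
  [[0, 0, 0], [0, 0, 0]],
  [[0, 0, 0], [0, 0, 0]],
  [[0, 0, 0], [0, 0, 0]],
], claw=0)

```text
time_s: 27.28
ee_pos: [564.6, 200.6, 215.7]
ee_rot: [180.0, -25.0, 13.2]
force: [0.2, 0.3, -0.2]
gripper_width: 0.6
```

```bash
python3 -c "
from st import *
st(np.array([587.7,206,161.8]));pic('s17','scene',(190,350,70,220),4)"
```

```text
27.2833 [564.6146 200.6479 215.6784] [179.9863 -24.9549  13.1552] 0.5770836087234317
thick,width,along 1.2926054923431878 0.04024423333154105 -58.84552537677172 rv [ 0.0004 -0.0007  0.    ]
F t,w,d 0.13491929189313934 0.2284875298942294 0.2923972865624987 [-0.1835  0.3104  0.0203]
```

View pics/s17.png

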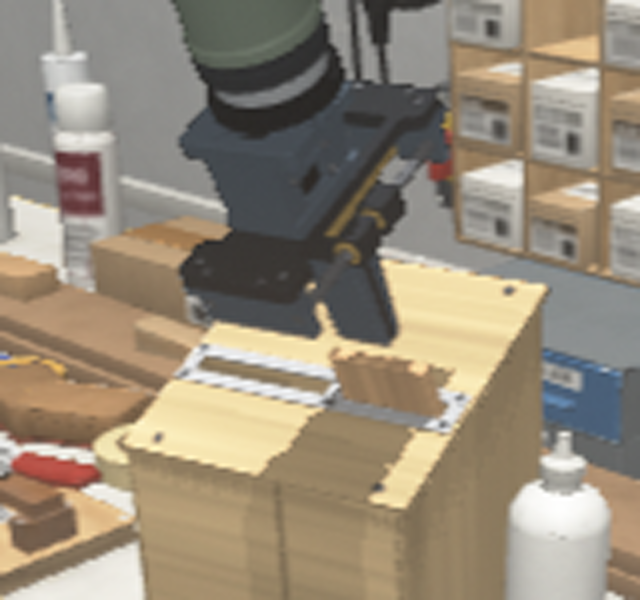

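Emit:
drive_tool([
  [[0.00165, 0.00038, -0.00363], [0, 0, 0]],
  [[0.00165, 0.00038, -0.00363], [0, 0, 0]],
  [[0.00165, 0.00038, -0.00363], [0, 0, 0]],
  [[0.00165, 0.00038, -0.00363], [0, 0, 0]],
  [[0.00165, 0.00038, -0.00363], [0, 0, 0]],
  [[0.00165, 0.00038, -0.00363], [0, 0, 0]],
  [[0.00165, 0.00038, -0.00363], [0, 0, 0]],
  [[0.00165, 0.00038, -0.00363], [0, 0, 0]],
  [[0.00165, 0.00038, -0.00363], [0, 0, 0]],
  [[0.00165, 0.00038, -0.00363], [0, 0, 0]],
])

```text
time_s: 28.17
ee_pos: [581.7, 204.7, 179.8]
ee_rot: [180.0, -25.1, 13.2]
force: [-0.8, 0.1, 3.7]
gripper_width: 0.3
```

Emit:
drive_tool([
  [[0.00108, 0.00026, -0.00279], [0, 0, 0]],
  [[0.00108, 0.00026, -0.00279], [0, 0, 0]],
  [[0.00108, 0.00026, -0.00279], [0, 0, 0]],
  [[0.00108, 0.00026, -0.00279], [0, 0, 0]],
  [[0.00108, 0.00026, -0.00279], [0, 0, 0]],
  [[0.00108, 0.00026, -0.00279], [0, 0, 0]],
  [[0, 0, 0], [0, 0, 0]],
  [[0, 0, 0], [0, 0, 0]],
  [[0, 0, 0], [0, 0, 0]],
  [[0, 0, 0], [0, 0, 0]],
])

```text
time_s: 29.0
ee_pos: [588.6, 206.4, 163.5]
ee_rot: [-180.0, -25.1, 13.2]
force: [2.5, 0.5, 5.4]
gripper_width: 0.6
```

```bash
python3 -c "
from st import *
st(np.array([587.7,206,161.8]));pic('s18','scene',(190,350,70,220),4)"
```

```text
29.0 [588.6314 206.3552 163.4988] [-179.9976  -25.1163   13.1567] 0.5906008717333607
thick,width,along 1.6131544688465422 0.1340062513222142 -1.1221672393948616 rv [-0.0005  0.002  -0.0001]
F t,w,d 4.591707094352044 -0.05469328181506989 -3.7871462234657502 [ 0.0119 -0.4236 -0.0608]
```

View pics/s18.png

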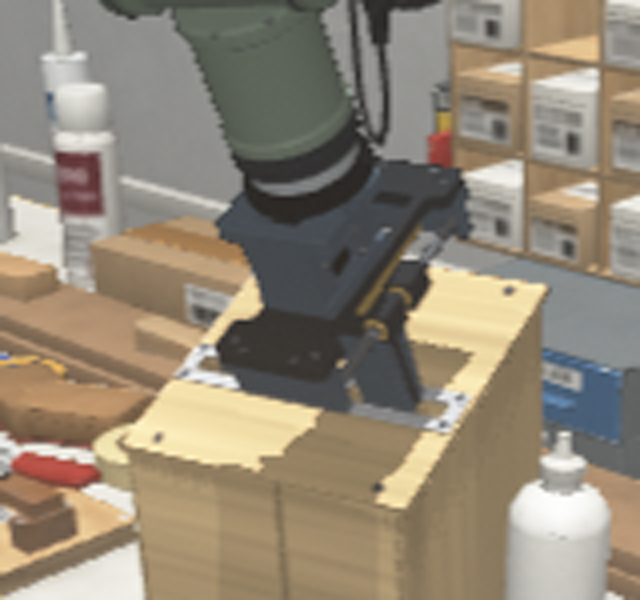

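Emit:
drive_tool([
  [[-0.0082, -0.0019, 0.0181], [0, 0, 0]],
  [[-0.0082, -0.0019, 0.0181], [0, 0, 0]],
  [[-0.0082, -0.0019, 0.0181], [0, 0, 0]],
  [[-0.0082, -0.0019, 0.0181], [0, 0, 0]],
  [[-0.0082, -0.0019, 0.0181], [0, 0, 0]],
  [[-0.0082, -0.0219, 0.0181], [0, 0, 0]],
  [[0, -0.03, 0], [0, 0, 0]],
  [[0, -0.03, 0], [0, 0, 0]],
  [[0, 0, 0], [0, 0, 0]],
  [[0, 0, 0], [0, 0, 0]],
])

```text
time_s: 29.88
ee_pos: [537.0, 113.2, 269.6]
ee_rot: [-180.0, -24.7, 13.0]
force: [0.2, 0.1, -0.4]
gripper_width: 0.3
```

```bash
python3 -c "
from st import *
st(np.array([587.7,206,161.8]));pic('w19','wrist');pic('s19','scene')
a=cv2.imread('pics/w19.png')[20:235,280:400]; cv2.imwrite('pics/w19a.png',cv2.resize(a,None,fx=5,fy=2.7,interpolation=cv2.INTER_CUBIC))
"
```

```text
29.8833 [536.9546 113.1647 269.5851] [-179.9646  -24.7077   12.9585] 0.2893510173815505
thick,width,along -18.374365537920305 -78.85633413252724 -127.49578922673822 rv [ 0.0006 -0.0051  0.0031]
F t,w,d 0.045017310710216064 0.09449939392437112 0.46151332360564523 [-0.1391  0.3214  0.009 ]
```

View pics/w19a.png

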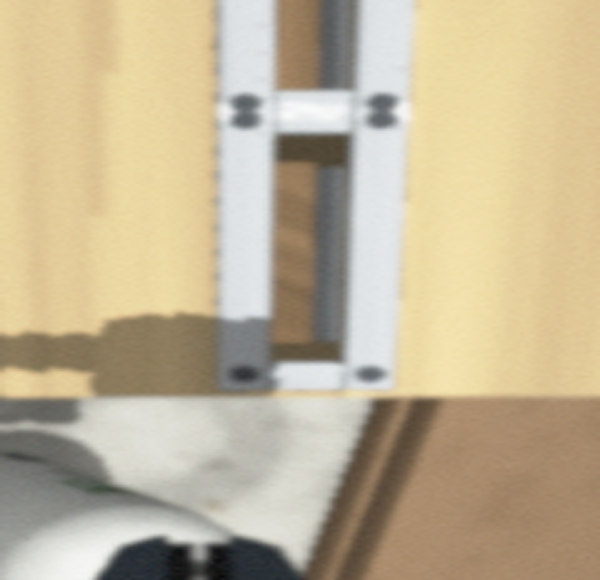

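View pics/s19.png

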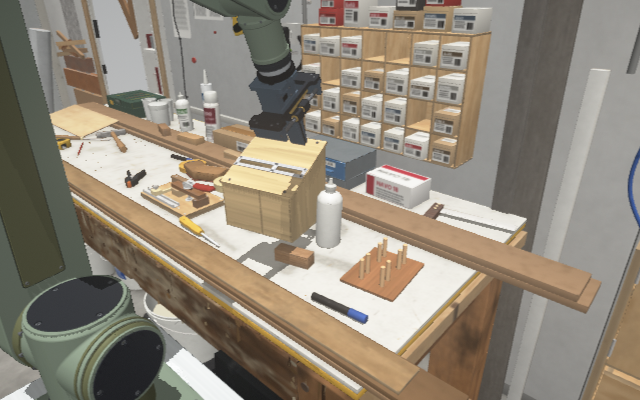

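Emit:
drive_tool([
  [[0, 0, 0], [0, 0, 0]],
  [[0, 0, 0], [0, 0, 0]],
  [[0, 0, 0], [0, 0, 0]],
  [[0, 0, 0], [0, 0, 0]],
  [[0, 0, 0], [0, 0, 0]],
  [[0, 0, 0], [0, 0, 0]],
  [[0, 0, 0], [0, 0, 0]],
  [[0, 0, 0], [0, 0, 0]],
  [[0, 0, 0], [0, 0, 0]],
  [[0, 0, 0], [0, 0, 0]],
])

```text
time_s: 30.82
ee_pos: [538.4, 114.5, 271.3]
ee_rot: [180.0, -25.0, 13.1]
force: [0.7, -0.6, 0.3]
gripper_width: 0.2
```

```bash
python3 -c "
from st import *
P=env.camera_params('wrist');st(np.array([587.7,206,161.8]));pic('w20','wrist')
np.save('P20.npy',P,allow_pickle=True)
T=P['pose'];n=post([0,0,0],1);f=200/np.tan(np.radians(P['fov_y']/2))
a=cv2.imread('pics/w20.png')
cv2.imwrite('pics/w20a.png',cv2.resize(a[0:175,315:365],None,fx=10,fy=3.4,interpolation=cv2.INTER_CUBIC))
# board top-edge prediction: narrow centre line, depth k along post, thickness offset -2
M=np.array([587.7,206,161.8])+1.5*ex
for k in (0,40,50,60,70):
  for c,w in((M,35),(M+103*ey,50)):
    print(k,w,[proj('wrist',c+k*n+s*w*ey-1.5*ex,P).round(1).tolist() for s in(1,-1)])
"
```

```text
30.8167 [538.3721 114.5404 271.2988] [179.9865 -24.9601  13.1483] 0.21704363956599518
thick,width,along -16.115498199634658 -77.83916392632814 -128.33332005765322 rv [ 0.0004 -0.0006  0.0001]
F t,w,d 0.6150937550257782 -0.7224071095085791 -0.0344848042340367 [-0.1288  0.271  -0.0386]
0 35 [[338.9, 73.3], [337.7, 151.9]]
0 50 [[341.2, -84.7], [339.2, 51.5]]
40 35 [[336.5, 79.2], [335.6, 148.4]]
40 50 [[338.3, -56.9], [336.8, 60.1]]
50 35 [[336.0, 80.5], [335.2, 147.6]]
50 50 [[337.7, -51.1], [336.3, 62.0]]
60 35 [[335.6, 81.6], [334.8, 146.9]]
60 50 [[337.1, -45.6], [335.8, 63.7]]
70 35 [[335.1, 82.7], [334.4, 146.2]]
70 50 [[336.6, -40.5], [335.3, 65.4]]
```

View pics/w20a.png

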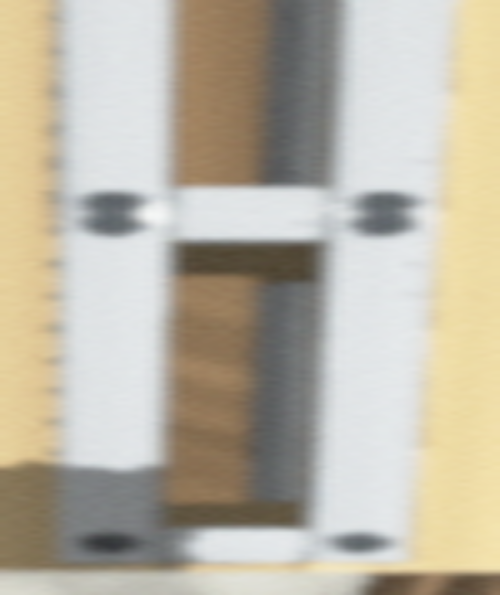

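```bash
python3 -c "
from st import *
a=cv2.imread('pics/scene0.png').astype(int);b=cv2.imread('pics/s19.png').astype(int)
for n,(x0,x1,y0,y1) in dict(glue=(310,350,175,250),offcut=(270,320,240,270),pen=(305,372,288,325)).items():
    A=a[y0:y1,x0:x1].astype('f4').mean(2);B=b[y0:y1,x0:x1].astype('f4').mean(2); print(n,cv2.phaseCorrelate(A,B),abs(A-B).mean())
print(env.job_done()); print(env.state()['time_s'])
"
```

```text
glue ((0.15996461831212372, 0.5337888528695345), 0.8437201798756917) 5.3905554
offcut ((0.2690748084095915, -0.4868590352918911), 0.6283896764119467) 33.763775
pen ((0.01208031083831429, -0.01647434219295718), 1.0065183454917537) 3.4622838
the job is handed in; nothing more can be done
None
the job is handed in; nothing more can be done
```

Both templates are through their own slots and in the box, wide first, then narrow. I handed the job in at about 31 s of the 72 s allowed. Each one was let go on the flap and pushed flush with the shut fingers. The force readings I took stayed under about 7 N.

**Last checks:**
- **Templates:** Wrist pictures show nothing sticking out of either slot. What I take to be the boards' top ends are about 50–60 mm below the mouths, which fits boards standing on the box floor. I could not see the floor or the flaps directly.
- **Other objects:** Between the first and last scene pictures the glue bottle, offcut and marker shift by no more than about half a pixel, which is within noise. The offcut's brightness changed a lot because the arm's shadow lay across it, so its result is the weakest.
- **At hand-in:** the gripper was shut and clear of everything.

**One disagreement:** the wrist camera showed the board about 1.4 mm off across its thickness from where the tool pose put it. I lined the boards up with the slots by the picture, and both went in without resistance.

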